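# Gauge the bored blocks and sort them

## Task

Take the plug gauge from its stand and try it in the bore of each of the three metal blocks in the row, one after another from left to right as the robot sees them, letting it down each time until the collar sits on the block or the pin is stopped partway. Sort out every block that stops the pin partway and stand it upright in the reject tray; a block that takes the whole pin stays standing on its board, and at the end the gauge stands in its stand again. Set things down gently, do not drop or tip them, and do not disturb the other things on the desk.

Things in the scene. Friction and masses are not known exactly. Their poses are not given: they have to be found in the camera images.
- block_a: A bored aluminium block, 56 x 56 x 75 mm tall, about 0.35 kg, upright in a bay (which one varies), turned up to 0.2 rad. Origin: centre of underside, z along the bore, x and y square to its flat sides. Bore 33 mm wide at the top; sound: so to 65 mm deep; faulty: narrows to 25 mm at 30 mm deep. All alike outside; only the gauge tells. Lift by two opposite sides near the top.
- block_b: Another bored aluminium block, 56 x 56 x 75 mm tall, about 0.35 kg, upright in a bay (which one varies), turned up to 0.2 rad. Origin: centre of underside, z along the bore, x and y square to its flat sides. Bore 33 mm wide at the top; sound: so to 65 mm deep; faulty: narrows to 25 mm at 30 mm deep. All alike outside; only the gauge tells. Lift by two opposite sides near the top.
- block_c: The third bored aluminium block, 56 x 56 x 75 mm tall, about 0.35 kg, upright in a bay (which one varies), turned up to 0.2 rad. Origin: centre of underside, z along the bore, x and y square to its flat sides. Bore 33 mm wide at the top; sound: so to 65 mm deep; faulty: narrows to 25 mm at 30 mm deep. All alike outside; only the gauge tells. Lift by two opposite sides near the top.
- gauge: Plug gauge, upright, pin down, in its stand; 0.22 kg. Origin: centre of the pin's lower end, z up. Steel pin 29 mm wide, 55 long (lowest 4 tapered); collar 44 mm wide, 55 to 61 mm up; square black handle 26 x 26 mm, 61 to 119 mm up, flats square to x and y: grip it there. In a sound block it enters 55 mm (collar on the top); in a faulty one it stops at 30 mm.
- gauge_tip (a point): Centre of the lower end of the gauge's pin (the gauge's origin).
- bay_1 (a point): Centre of the leftmost bay (+y end) of the row board, on its upper face, 6 mm above the desk. The board is a fixed grey slab 90 x 320 x 6 mm; the bays are 100 mm apart in a straight line; x of the frame points across the board away from the robot, y along it to the left.
- bay_2 (a point): Centre of the middle bay, on the board's upper face.
- bay_3 (a point): Centre of the rightmost bay (-y end), on the board's upper face.
- gauge_stand: Fixed gauge stand: dark base plate 74 x 74 x 6 mm carrying a black 60 x 60 mm block whose top is 32 mm above the desk, with a square recess 37 x 37 mm in its middle, 26 mm deep (floor 6 mm above the desk) in which the pin stands; origin at the centre of its underside.
- stand_floor (a point): Centre of the floor of the stand's recess, 6 mm above the desk.
- tray: Long grey reject tray, fixed, 216 (its x) x 116 (its y) mm outside, walls 5 mm thick and 30 mm high, floor 5 mm thick; room for two blocks side by side along its x, 100 mm apart. Origin at the centre of its underside. Stands to the left or to the right of the robot, the tip box on the other side.
- tray_in (a point): Centre of the tray's inner floor, axes as the tray.
- tip_box: Closed box of pipette tips, 77 (x) x 118 (y) mm, 77 mm tall, on the other side from the tray; origin at the centre of its underside. Fixed; a bystander.
- vial: Upright white vial with cap, 32 mm in diameter, 96 mm tall; origin at the centre of its underside. A bystander: leave it where it is.
- cup: Small open sample cup, 45 mm in diameter, 38 mm tall; origin at the centre of its underside. A bystander: leave it where it is.
- label_roll: White roll of labels lying flat, 61 mm in diameter, 40 mm tall; origin at the centre of its underside. A bystander: leave it where it is.
- stapler: Stapler, 34 (x) x 136 (y) mm, 52 mm tall; origin at the centre of its underside. A bystander: leave it where it is.
- marker: Marker lying down, 19 (x) x 125 (y) mm, 20 mm tall; origin at the centre of its underside. A bystander: leave it where it is.
- calculator: Calculator, 118 (x) x 72 (y) mm, 15 mm tall; origin at the centre of its underside. A bystander: leave it where it is.
There are look-alikes about, which are no part of the job. What is shaped like the gauge but green is not meant.

How it is judged (in metres and radians):
On the way, in this order (a step that is already met when the one before it is completed fails the run):
1. the held gauge is let down as far as it goes in the block in the left bay (contact force between the fingers and gauge above 0.5 N and ((horizontal distance between block_a and bay_1 below 0.035 m and x of gauge_tip in the frame of block_a between -0.008 and 0.008 m and y of gauge_tip in the frame of block_a between -0.008 and 0.008 m and z of gauge_tip in the frame of block_a below 0.05 m) or (horizontal distance between block_b and bay_1 below 0.035 m and x of gauge_tip in the frame of block_b between -0.008 and 0.008 m and y of gauge_tip in the frame of block_b between -0.008 and 0.008 m and z of gauge_tip in the frame of block_b below 0.028 m) or (horizontal distance between block_c and bay_1 below 0.035 m and x of gauge_tip in the frame of block_c between -0.008 and 0.008 m and y of gauge_tip in the frame of block_c between -0.008 and 0.008 m and z of gauge_tip in the frame of block_c below 0.05 m))), for 0.1 s.
2. the held gauge is let down as far as it goes in the block in the middle bay (contact force between the fingers and gauge above 0.5 N and ((horizontal distance between block_a and bay_2 below 0.035 m and x of gauge_tip in the frame of block_a between -0.008 and 0.008 m and y of gauge_tip in the frame of block_a between -0.008 and 0.008 m and z of gauge_tip in the frame of block_a below 0.05 m) or (horizontal distance between block_b and bay_2 below 0.035 m and x of gauge_tip in the frame of block_b between -0.008 and 0.008 m and y of gauge_tip in the frame of block_b between -0.008 and 0.008 m and z of gauge_tip in the frame of block_b below 0.028 m) or (horizontal distance between block_c and bay_2 below 0.035 m and x of gauge_tip in the frame of block_c between -0.008 and 0.008 m and y of gauge_tip in the frame of block_c between -0.008 and 0.008 m and z of gauge_tip in the frame of block_c below 0.05 m))), for 0.1 s.
3. the held gauge is let down as far as it goes in the block in the right bay (contact force between the fingers and gauge above 0.5 N and ((horizontal distance between block_a and bay_3 below 0.035 m and x of gauge_tip in the frame of block_a between -0.008 and 0.008 m and y of gauge_tip in the frame of block_a between -0.008 and 0.008 m and z of gauge_tip in the frame of block_a below 0.05 m) or (horizontal distance between block_b and bay_3 below 0.035 m and x of gauge_tip in the frame of block_b between -0.008 and 0.008 m and y of gauge_tip in the frame of block_b between -0.008 and 0.008 m and z of gauge_tip in the frame of block_b below 0.028 m) or (horizontal distance between block_c and bay_3 below 0.035 m and x of gauge_tip in the frame of block_c between -0.008 and 0.008 m and y of gauge_tip in the frame of block_c between -0.008 and 0.008 m and z of gauge_tip in the frame of block_c below 0.05 m))), for 0.1 s.
At the end, for the whole second after the job is handed in: Both faulty blocks (those that stop the pin partway) stand upright (within 0.1 rad) on the floor of the reject tray and the sound one stands upright on the row board, all at rest; the gauge stands upright (within 0.12 rad) on the floor of the stand's recess, at rest (x of block_a in the frame of tray_in between -0.09 and 0.09 m and y of block_a in the frame of tray_in between -0.04 and 0.04 m and z of each of block_a, block_c in the frame of tray_in below 0.008 m and angle between each of block_a, block_c, block_b's own z axis and vertical below 0.1 rad and linear speed of each of block_a, block_c, block_b, gauge below 0.02 m/s and x of block_c in the frame of tray_in between -0.09 and 0.09 m and y of block_c in the frame of tray_in between -0.04 and 0.04 m and x of block_b in the frame of bay_2 between -0.04 and 0.04 m and y of block_b in the frame of bay_2 between -0.145 and 0.145 m and z of block_b in the frame of bay_2 below 0.008 m and horizontal distance between gauge_tip and stand_floor below 0.01 m and z of gauge_tip in the frame of stand_floor below 0.006 m and angle between gauge's own z axis and vertical below 0.12 rad); the robot touches nothing.
It fails at once if a bystander (vial, cup, label roll, stapler, marker, calculator) is shifted by more than 30 mm (distance of any of vial, cup, label_roll, stapler, marker, calculator from where it was at the start of the episode above 0.03 m).
It fails at once if the vial or cup is knocked over (angle between any of vial, cup's own z axis and vertical above 0.6 rad).
It fails at once if a block is knocked over (angle between any of block_a, block_b, block_c's own z axis and vertical above 0.6 rad).
It fails at once if a block or the gauge is dropped (falls faster than 0.8 m/s out of the fingers) ((linear speed of block_a above 0.8 m/s and contact force between the fingers and block_a below 0.05 N) or (linear speed of block_b above 0.8 m/s and contact force between the fingers and block_b below 0.05 N) or (linear speed of block_c above 0.8 m/s and contact force between the fingers and block_c below 0.05 N) or (linear speed of gauge above 0.8 m/s and contact force between the fingers and gauge below 0.05 N)).
It also fails if it takes over 72 s, if anything falls off the work surface, if the arm or the gripper's body presses on something with over 40 N, if the wrist force passes 120 N, or if a joint passes its speed limit or range.

## Robot

A 6-joint arm with a two-finger parallel gripper is mounted at the origin on the work surface; the furniture and walls round the work are solid. World frame = base frame: x ahead of the robot, y to its left, z up, the work surface at z = 0. Lengths are in m, angles in degrees, forces in N, time in s.
With the tool pointing down it reaches from about 0.3 to 0.75 m from the base axis. Payload 8.5 kg.
Tool frame: the origin (TCP) lies at the very end of the fingers, on their centre line; the grasp point (between the pads) lies 19 mm behind it (env.grasp_offset is the distance from the TCP to the grasp point, in m); y points along the fingers, z is the direction in which the jaws open and shut, and the axes are right-handed (so a half turn about y gives the same grasp; the last joint's range is limited). The gripper opens to 85 mm and grips with 20 to 120 N. Pads are 22 mm wide; open, the fingers measure 114 mm over their backs; the gripper's body (76 mm by 85 mm) begins 54 mm behind the grasp point. The pads swing forward as they close: fully open they stand 13 mm farther back than shut.
Start: joints at [53.955, 21.807, 74.336, -0, 83.858, -12.336], TCP at [0.221, 0.504, 0.197] pointing down, gripper open.
Joint ranges: [-178.18, 178.18], [-50.72, 133.34], [12.68, 142.11], [-81.47, 261.47], [9.98, 163.14], [-165.26, 165.26]. Speed limits (degrees/s): [136.94, 136.94, 180, 180, 180, 180].

## Interface

Orientations are given as a 3x3 rotation matrix whose columns are the frame's x, y, z axes.
In Python, from rig import env gives the robot as it stands. The module is installed in compiled form; this text tells all that it offers.
- The arm moves only by the shell command python3 -m pendant 'ROWS' [FORCE]. ROWS is JSON, a list of rows, each a list of 3 entries, a list of its own where there are three numbers: the shift along the world's x, y, z as a fraction of full scale, then the turn about the world's z as a fraction of full scale, then the opening, from 0 (shut) to 1 (fully open). A call has 1 to 12 rows; each row shifts and turns the commanded pose from where the row before left it; what a row does not reach is not made up. Full scale, the value 1, is 30 mm for a shift and 5 degrees for a turn. A row lasts 1/12 s, in which the tool goes at most 41.7 mm and 7.16 degrees, less where a joint would pass 70% of its speed; a pose out of reach is approached as far as the arm can. A call with a number of a shift or a turn outside -1 to 1 is refused whole. A call with a gripper value outside its range is refused whole. The fingers move at their own pace and stop on an object; FORCE is the grip in N (left out, the last holds). Time passes only in rows, so rows that do not move let the fingers close. It gives the time, the measured TCP pose, the force and the opening at its end, in the units of the state.
- env.observe(): the state, without advancing time (a new reading comes with each control period).
- env.get_image(name): name is "scene" or "top" or "wrist"; returns (picture, depth): 480x640x3 uint8, red, green, blue; 480x640 float32, m along the optical axis (not along the pixel's ray), 0 where there is no reading.
- env.camera_model(name): a dict with "camera_matrix" (3x3 intrinsics, pixels), "R" (3x3) and "t" (3): a world point X has camera coordinates R X + t; the wrist camera has in their place "tool_from_camera" (4x4, takes a point from camera to tool coordinates, whose origin is the TCP and whose axes are the tool frame's). Camera axes: x right, y down, z forward; pixel columns grow to the right and rows downward; lengths in m; the calibration is good to about 2 mm. A picture is of the moment at which its call begins: read the wrist's pose just before it. camera_model takes no time and is no camera call.
- env.close_job(): hands the job in, once; it reports no verdict.
The state is a dict: "time_s": time; "q": joint angles; "qvel": joint speeds; "joint_efforts": joint torques, N m; "position": TCP position; "tool_rot": TCP orientation; "ft_force": force on the tool from outside, world axes, zero at the start; "wrist_torque": the same for the moment, N m; "grip_width": finger opening in m.
Only numpy, scipy, OpenCV 4.12 (cv2) and the standard library are available. Lean on these libraries where they do the work, as an engineer would, in place of code of your own. Each camera call takes 0.05 s, during which the arm holds its last target.

## Working session

There is one attempt and no reset: what is moved stays moved. The work goes in short steps, Python scripts to look and compute and a shell command to move; the robot and the scene stay as the last step left them, time stands still between calls to the robot, and variables do not carry over. Pictures are saved under pics/ and viewed, and the job is handed in when it is done.

```bash
mkdir -p pics
python3 - <<'E'
from rig import env
import cv2
s=env.observe(); print({k:s[k] for k in('time_s','position','tool_rot','grip_width','ft_force')}, env.grasp_offset)
for n in('scene','top','wrist'):
    im,d=env.get_image(n); cv2.imwrite(f'pics/{n}0.png',im[:,:,::-1])
    import numpy as np; np.savez(f'pics/{n}0.npz',im=im,d=d)
    print(n,env.camera_model(n))
E
```

```text
{'time_s': 0.0, 'position': array([0.2209593 , 0.50328845, 0.19652742]), 'tool_rot': array([[ 9.15604201e-01, -8.20716528e-04,  4.02079935e-01],
       [-4.02080669e-01, -1.15193823e-03,  9.15603521e-01],
       [-2.88279694e-04, -9.99999000e-01, -1.38471373e-03]]), 'grip_width': 0.08524000492919402, 'ft_force': array([-0.28121333, -0.14414519,  0.13427772])} 0.0187
scene {'camera_matrix': array([[521.87657022,   0.        , 316.96773446],
       [  0.        , 521.87657022, 238.75766125],
       [  0.        ,   0.        ,   1.        ]]), 'R': array([[ 0.80973321, -0.58643111, -0.02075302],
       [-0.33761648, -0.43666504, -0.83386975],
       [ 0.47994504,  0.68221859, -0.55157099]]), 't': array([-0.44034145,  0.23925599,  1.05953661])}
top {'camera_matrix': array([[443.60763618,   0.        , 318.98848367],
       [  0.        , 443.60763618, 241.51933233],
       [  0.        ,   0.        ,   1.        ]]), 'R': array([[-0.02028607, -0.99972741,  0.0115578 ],
       [-0.98367688,  0.01789036, -0.17905232],
       [ 0.17879674, -0.01500141, -0.98377166]]), 't': array([-0.00446413,  0.53441548,  1.05019957])}
wrist {'camera_matrix': array([[373.53415823,   0.        , 321.39336676],
       [  0.        , 373.53415823, 237.1156027 ],
       [  0.        ,   0.        ,   1.        ]]), 'tool_from_camera': array([[ 1.20661765e-04,  9.57104119e-01,  2.89744182e-01,
        -7.44290865e-02],
       [-1.04443534e-03, -2.89743905e-01,  9.57103640e-01,
        -1.76391905e-01],
       [ 9.99999447e-01, -4.18104877e-04,  9.64672355e-04,
         9.11821606e-04],
       [ 0.00000000e+00,  0.00000000e+00,  0.00000000e+00,
         1.00000000e+00]])}
```

View pics/top0.png

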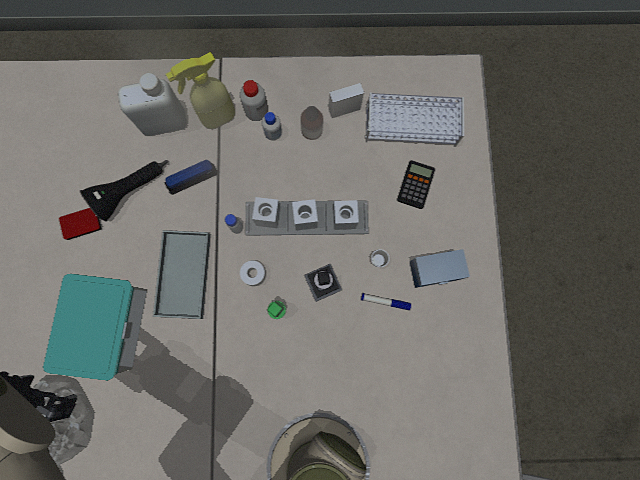

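View pics/scene0.png

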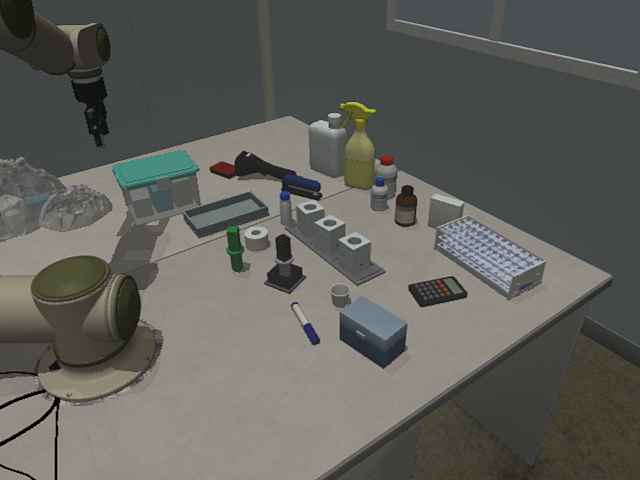

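View pics/wrist0.png

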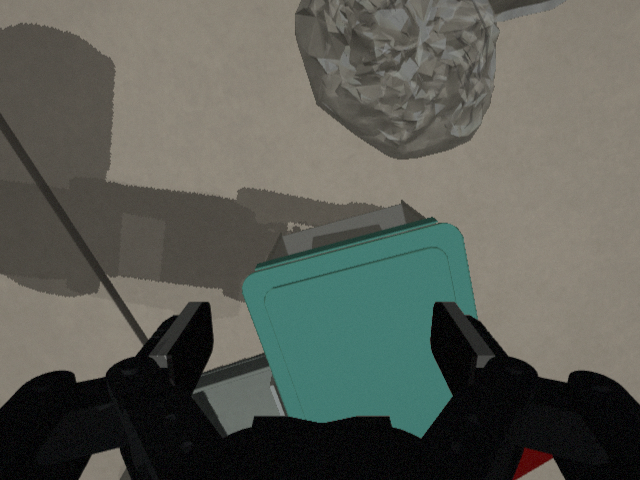

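Top view: the row blocks are at (266,210), (305,213), (346,212), and the tray is at (183,275). The black-handled gauge stands in its dark base at (323,281), and the green look-alike is at (277,309). The task excludes green, so I want the black one. I'll confirm that with a crop and measure.

```bash
cat > h.py <<'E'
import numpy as np,cv2
from rig import env
def cast(cam,u,v,z):
    K=cam['camera_matrix'];R=cam['R'];t=cam['t']
    d=R.T@np.linalg.solve(K,[u,v,1.]);c=-R.T@t
    return c+d*(z-c[2])/d[2]
def cloud(cam,d,R=None,t=None):
    K=cam['camera_matrix'];v,u=np.mgrid[0:480,0:640]
    P=np.stack([(u-K[0,2])/K[0,0]*d,(v-K[1,2])/K[1,1]*d,d],-1)
    return (P-cam['t'])@cam['R']
def wristcam(s):
    m=env.camera_model('wrist');T=m['tool_from_camera'];Rt=s['tool_rot'];p=s['position']
    Rwc=Rt@T[:3,:3];c=Rt@T[:3,3]+p
    return dict(camera_matrix=m['camera_matrix'],R=Rwc.T,t=-Rwc.T@c)
E
python3 - <<'E'
from h import *
z=np.load('pics/top0.npz');im,d=z['im'],z['d'];cam=env.camera_model('top')
P=cloud(cam,d);
def rep(n,u0,u1,v0,v1,z0,z1,up=None):
    m=np.zeros((480,640),bool);m[v0:v1,u0:u1]=1
    m&=(P[...,2]>z0)&(P[...,2]<z1)&(d>0)
    q=P[m]; r=cv2.minAreaRect(q[:,:2].astype(np.float32)*1000)
    print(n,len(q),'z',np.median(q[:,2]).round(4),'rect',np.round(r[0],1),np.round(r[1],1),round(r[2],1))
for n,u in(('b1',266),('b2',305),('b3',346)): rep(n,u-19,u+19,190,228,.07,.095)
rep('board',240,375,195,240,.002,.012)
rep('tray',150,215,225,325,.02,.04)
rep('handle',305,340,262,302,.105,.15)
rep('standtop',305,345,262,302,.024,.04)
rep('base',300,346,260,305,.003,.012)
rep('vial',222,246,208,236,.05,.12)
rep('roll',236,270,256,290,.03,.05)
rep('cup',366,394,245,272,.03,.05)
rep('green',262,292,296,324,.05,.15)
rep('marker',355,415,288,315,.01,.03)
rep('tip',405,475,245,290,.06,.1)
def crop(n,im,u,v,r):
    cv2.imwrite(f'pics/{n}.png',cv2.resize(im[v-r:v+r,u-r:u+r,::-1],(600,600),interpolation=cv2.INTER_CUBIC))
crop('c_top',im,310,290,50)
s=np.load('pics/scene0.npz')['im'];crop('c_sc',s,270,255,60)
E
```

```text
b1 418 z 0.0799 rect [611.3 117.1] [56.2 57. ] 81.9
b2 415 z 0.0799 rect [604.   20.8] [57.6 55.9] 5.8
b3 410 z 0.0798 rect [602.2 -80.1] [57.4 56.2] 1.3
board 2263 z 0.0051 rect [608.4  14.6] [351.4 118.4] 89.1
tray 687 z 0.028 rect [464.2 330.7] [118.2 216.2] 86.0
handle 140 z 0.1235 rect [438.7 -21.2] [26.4 26.3] 7.3
standtop 314 z 0.0311 rect [437.6 -21.3] [60.2 60. ] 22.6
base 248 z 0.005 rect [437.5 -23.6] [111.7 114.4] 1.0
vial 177 z 0.0929 rect [582.6 197.4] [29.2 28.3] 87.7
roll 413 z 0.0387 rect [462.  153.2] [59.9 58.6] 44.4
cup 74 z 0.036 rect [ 493.1 -164.9] [43.  44.1] 87.0
green 268 z 0.112 rect [369.6  91.3] [42.8 40.1] 89.1
marker 339 z 0.0157 rect [ 385.9 -177.7] [124.2  18.3] 77.6
tip 1431 z 0.0756 rect [ 462.  -307.5] [ 70.3 119. ] 8.4
```

View pics/c_top.png

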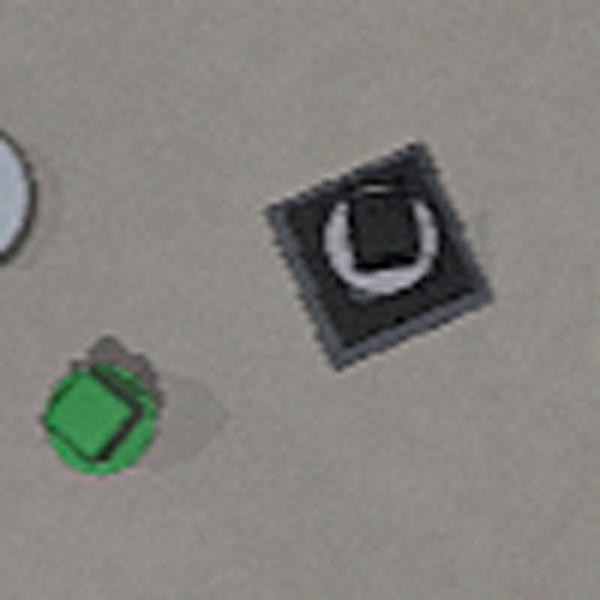

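View pics/c_sc.png

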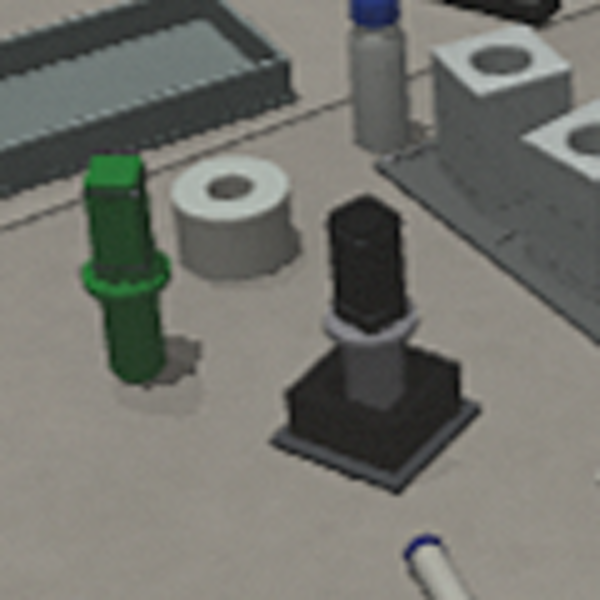

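The crop shows the black-handled gauge with the steel collar in the dark stand, which is the target. The green one is the decoy. Next I'll check clearances along the path and refine the heights.

Run:
```python
from h import *
z=np.load('pics/top0.npz');im,d=z['im'],z['d'];cam=env.camera_model('top')
P=cloud(cam,d);P[d==0]=np.nan
m=np.zeros((480,640),bool);m[250:400,30:150]=1
q=P[m];q=q[q[:,2]>.08];print('teal',q.min(0),q.max(0))
# bores: dark pixels inside block tops, also from scene camera
for n,u,v in(('b1',266,210),('b2',305,213),('b3',346,212)):
    c=P[v-20:v+20,u-20:u+20].reshape(-1,3);t=c[c[:,2]>.07]
    cx=(t[:,:2].max(0)+t[:,:2].min(0))/2;print(n,cx)
s=np.load('pics/scene0.npz');cs=env.camera_model('scene');Q=cloud(cs,s['d']);ok=s['d']>0
for n,x,y in(('b1',.611,.117),('b2',.604,.021),('b3',.602,-.080)):
    mm=ok&(abs(Q[...,0]-x)<.045)&(abs(Q[...,1]-y)<.045)&(Q[...,2]>.077)&(Q[...,2]<.09)
    r=cv2.minAreaRect(Q[mm][:,:2].astype(np.float32)*1000);print('scene',n,mm.sum(),np.round(r[0],1),np.round(r[1],1),round(r[2],1),np.median(Q[mm][:,2]))
mm=ok&(abs(Q[...,0]-.4387)<.03)&(abs(Q[...,1]+.0212)<.03)&(Q[...,2]>.122)
r=cv2.minAreaRect(Q[mm][:,:2].astype(np.float32)*1000);print('scene handle',mm.sum(),r,np.median(Q[mm][:,2]))
```

```text
teal [0.20594029 0.40709351 0.08003375] [0.4580245  0.58862888 0.3690615 ]
b1 [0.61149025 0.11669007]
b2 [0.60417848 0.02076024]
b3 [ 0.60216898 -0.08032501]
scene b1 231 [606.4 118.6] [61.2 58.4] 82.4 0.08195789429904958
scene b2 262 [600.1  22.8] [60.2 61.5] 4.2 0.0817739285247212
scene b3 303 [597.4 -78.4] [62.6 60.5] 0.3 0.08200573829954257
scene handle 86 ((433.6659851074219, -19.375593185424805), (27.47921371459961, 29.262165069580078), 7.768197536468506) 0.12572875071658696
```

```bash
python3 -m pendant '[[[0,0,1],0,1],[[0.4,-0.97,0],0.345,1],[[0.4,-0.97,0],0.345,1],[[0.4,-0.97,0],0.345,1],[[0.4,-0.97,0],0.345,1],[[0.4,-0.97,0],0.345,1],[[0.4,-0.97,0],0.345,1],[[0.4,-0.97,0],0.345,1],[[0.4,-0.97,0],0.345,1],[[0.4,-0.97,0],0.345,1]]' 40
python3 -m pendant '[[[0.4,-0.97,0],0.345,1],[[0.4,-0.97,0],0.345,1],[[0.4,-0.97,0],0.345,1],[[0.4,-0.97,0],0.345,1],[[0.4,-0.97,0],0.345,1],[[0.4,-0.97,0],0.345,1],[[0.4,-0.97,0],0.345,1],[[0.4,-0.97,0],0.345,1],[[0.4,-0.97,0],0.345,1],[[0,0,0],0,1],[[0,0,0],0,1],[[0,0,0],0,1]]'
python3 - <<'E'
from h import *
s=env.observe();im,d=env.get_image('wrist');cv2.imwrite('pics/w1.png',im[:,:,::-1])
cam=wristcam(s);Q=cloud(cam,d);ok=d>0
print(s['position'],np.degrees(np.arctan2(s['tool_rot'][1,2],s['tool_rot'][0,2])))
for n,x,y,zz in(('b1',.611,.117,.081),('b2',.604,.021,.081),('b3',.602,-.080,.081),('h',.438,-.021,.125)):
    mm=ok&(abs(Q[...,0]-x)<.045)&(abs(Q[...,1]-y)<.045)&(abs(Q[...,2]-zz)<.006)
    if mm.sum()>20:
        r=cv2.minAreaRect(Q[mm][:,:2].astype(np.float32)*1000);print(n,mm.sum(),np.round(r[0],1),np.round(r[1],1),round(r[2],1),np.median(Q[mm][:,2]))
E
```

```text
time_s: 0.98
position: [0.3292, 0.2402, 0.2271]
tool_rot: [[0.99, -0.0, 0.141], [-0.141, -0.0, 0.99], [-0.0, -1.0, -0.0]]
ft_force: [0.6, 0.4, 0.5]
grip_width: 0.0855
time_s: 1.98
position: [0.4368, -0.0198, 0.2269]
tool_rot: [[0.992, -0.001, -0.127], [0.127, 0.0, 0.992], [-0.001, -1.0, 0.001]]
ft_force: [0.4, 0.0, -0.0]
grip_width: 0.0855
[ 0.43675544 -0.0198466   0.22691985] 97.3119803353124
b1 1496 [610.  116.1] [51.2 57.2] 82.1 0.0806558381557774
b2 2148 [602.9  22.6] [58.1 56. ] 5.8 0.08065325863528475
b3 2270 [601.  -78.4] [58.4 56.3] 1.4 0.0805575698814403
h 1088 [437.5 -19.3] [26.4 26.4] 8.0 0.12440585863714582
```

View pics/w1.png

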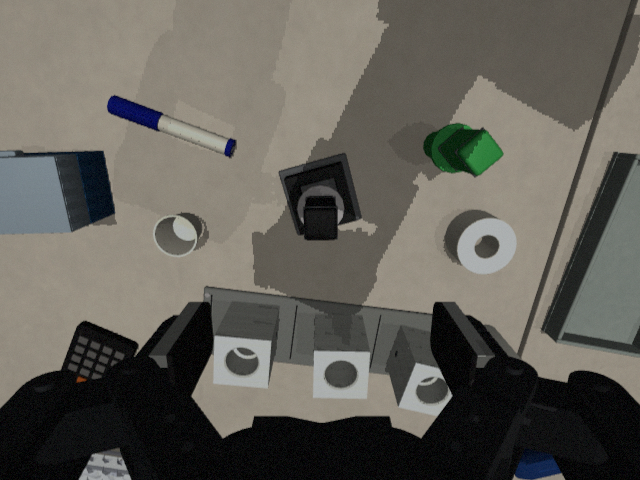

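Wrist view: the gauge handle is centred at (320,218), directly under the TCP, with the blocks at (243,357), (341,372), (430,387). I'll go down and grip it.

```bash
python3 -m pendant '[[[0.02,0.02,-1],0.1,1],[[0,0,-1],0,1],[[0,0,-1],0,1],[[0,0,-1],0,1],[[0,0,-0.5],0,1],[[0,0,-0.36],0,1],[[0,0,0],0,1],[[0,0,0],0,0.1],[[0,0,0],0,0.1],[[0,0,0],0,0.1],[[0,0,0],0,0.1],[[0,0,0],0,0.1]]' 40
python3 -m pendant '[[[0,0,0],0,0.1],[[0,0,0],0,0.1],[[0,0,0],0,0.1],[[0,0,0],0,0.1]]'
```

```text
time_s: 3.03
position: [0.438, -0.0196, 0.0819]
tool_rot: [[0.991, 0.001, -0.136], [0.136, -0.0, 0.991], [0.001, -1.0, -0.0]]
ft_force: [-0.4, 6.1, 8.8]
grip_width: 0.0256
time_s: 3.37
position: [0.4383, -0.0198, 0.0821]
tool_rot: [[0.991, 0.002, -0.136], [0.136, -0.0, 0.991], [0.002, -1.0, -0.001]]
ft_force: [-0.7, -0.5, 6.4]
grip_width: 0.0249
```

```bash
python3 -m pendant '[[[0,0,0.3],0,0.1],[[0,0,1],0,0.1],[[0,0,1],0,0.1],[[0,0,1],0,0.1],[[0,0,0.5],0,0.1],[[0,0,0],0,0.1],[[0,0,0],0,0.1],[[0,0,0],0,0.1]]'
cat >> h.py <<'E'
def look(n):
    s=env.observe();im,d=env.get_image('wrist');cv2.imwrite(f'pics/{n}_w.png',im[:,:,::-1])
    ti,td=env.get_image('top');cv2.imwrite(f'pics/{n}_t.png',ti[:,:,::-1]);si,sd=env.get_image('scene');cv2.imwrite(f'pics/{n}_s.png',si[:,:,::-1])
    np.savez(f'pics/{n}.npz',im=im,d=d,ti=ti,td=td,si=si,sd=sd,p=s['position'],R=s['tool_rot'])
    print('t',s['time_s'],'p',s['position'].round(4),'f',s['ft_force'].round(1),'w',s['grip_width'],'jaw',np.degrees(np.arctan2(s['tool_rot'][1,2],s['tool_rot'][0,2])).round(1))
    return s,im,d,ti,td,si,sd
E
python3 - <<'E'
from h import *
s,im,d,ti,td,si,sd=look('lift')
cv2.imwrite('pics/c1.png',np.hstack([cv2.resize(si[180:320,200:340,::-1],(390,390)),cv2.resize(im[120:380,190:450,::-1],(390,390))]))
for n,dd,cam in(('top',td,env.camera_model('top')),('scene',sd,env.camera_model('scene')),('wrist',d,wristcam(s))):
    Q=cloud(cam,dd);p=s['position']
    q=Q[(dd>0)&(abs(Q[...,0]-p[0])<.035)&(abs(Q[...,1]-p[1])<.035)&(Q[...,2]>.09)&(Q[...,2]<.152)]
    print(n,len(q))
    if len(q):print(q.min(0),q.max(0))
E
```

```text
time_s: 4.03
position: [0.4369, -0.0194, 0.1938]
tool_rot: [[0.991, -0.003, -0.136], [0.136, 0.001, 0.991], [-0.003, -1.0, 0.001]]
ft_force: [-0.2, 0.9, -3.1]
grip_width: 0.0247
t 4.0333 p [ 0.4369 -0.0194  0.1938] f [-0.2  0.9 -3.1] w 0.024700376051081774 jaw 97.8
top 0
scene 144
[ 0.4177249  -0.03645641  0.11782035] [ 0.44651412 -0.01215203  0.15170981]
wrist 265
[ 0.42150106 -0.03276263  0.12119612] [ 0.4326632  -0.00619967  0.14599501]
```

View pics/c1.png

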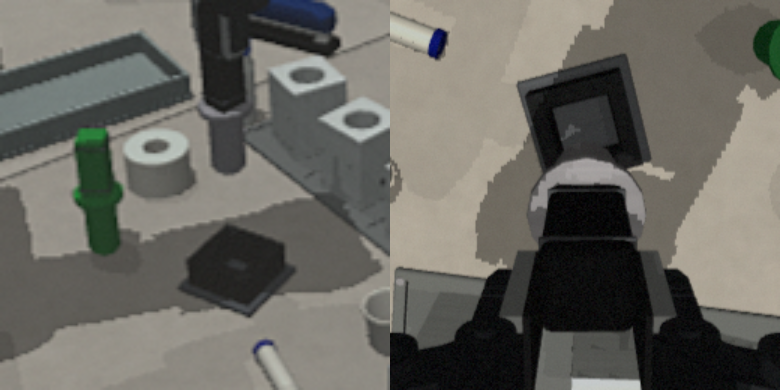

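The gauge hangs upright in the fingers: collar at about (321,260) in the wrist view, stand empty behind it. Now I'll fit the collar circle to get its position relative to the TCP.

Run:
```python
from h import *
from scipy.optimize import least_squares
z=np.load('pics/lift.npz');s=dict(position=z['p'],tool_rot=z['R']);cam=wristcam(s)
im=z['im'];g=im.astype(int)
# handle/collar depth
d=z['d'];Q=cloud(cam,d)
for v in range(224,285,4):
    print(v,[ (int(g[v,u].mean()),round(float(Q[v,u,2]),3)) for u in (283,300,321,340,358)])
```

```text
224 [(102, 0.0), (17, 0.032), (61, 0.175), (21, 0.031), (54, 0.005)]
228 [(102, -0.0), (34, 0.031), (159, 0.178), (36, 0.124), (49, 0.031)]
232 [(100, 0.0), (139, 0.179), (164, 0.178), (134, 0.178), (168, 0.001)]
236 [(102, -0.001), (148, 0.178), (160, 0.179), (152, 0.178), (105, -0.0)]
240 [(104, -0.001), (147, 0.179), (154, 0.178), (144, 0.178), (103, -0.001)]
244 [(105, 0.0), (34, 0.182), (8, 0.183), (6, 0.183), (107, -0.0)]
248 [(97, 0.0), (32, 0.189), (1, 0.19), (2, 0.19), (91, -0.001)]
252 [(82, 0.178), (4, 0.195), (0, 0.195), (2, 0.195), (117, 0.178)]
256 [(95, 0.179), (11, 0.202), (1, 0.202), (6, 0.202), (140, 0.179)]
260 [(94, 0.179), (12, 0.207), (11, 0.207), (10, 0.208), (144, 0.178)]
264 [(86, 0.179), (7, 0.213), (13, 0.212), (9, 0.212), (137, 0.178)]
268 [(83, 0.177), (7, 0.216), (10, 0.218), (1, 0.217), (135, 0.178)]
272 [(91, 0.179), (10, 0.221), (14, 0.223), (13, 0.223), (90, 0.178)]
276 [(105, -0.001), (14, 0.225), (13, 0.228), (11, 0.226), (105, -0.0)]
280 [(101, -0.001), (21, 0.23), (16, 0.23), (8, 0.231), (105, -0.001)]
284 [(101, -0.0), (2, 0.235), (7, 0.234), (0, 0.233), (107, -0.001)]
```

```bash
cat >> h.py <<'E'
def collar(s,d,zc):
    from scipy.optimize import least_squares
    cam=wristcam(s);Q=cloud(cam,d)
    m=((d>0)&(abs(Q[...,2]-zc)<.0035)&(np.hypot(Q[...,0]-s['position'][0],Q[...,1]-s['position'][1])<.04)).astype(np.uint8)
    cn,_=cv2.findContours(m,cv2.RETR_EXTERNAL,cv2.CHAIN_APPROX_NONE)
    pt=np.vstack([c for c in cn if len(c)>8])[:,0]
    X=np.array([cast(cam,u,v,zc) for u,v in pt])
    # outer boundary only: robust circle of radius 22 mm
    f=lambda a:np.hypot(X[:,0]-a[0],X[:,1]-a[1])-.022
    r=least_squares(f,s['position'][:2],loss='soft_l1',f_scale=.0005)
    off=r.x-s['position'][:2];print('collar',r.x.round(4),'offset from tcp',off.round(4),'in tool x,z',(s['tool_rot'][:2,[0,2]].T@off).round(4),'med res',np.median(abs(f(r.x))))
    return r.x
E
python3 - <<'E'
from h import *
z=np.load('pics/lift.npz');s=dict(position=z['p'],tool_rot=z['R'])
collar(s,z['d'],.1785)
# bores in wrist image
cam=wristcam(s);d=z['d'];Q=cloud(cam,d)
for n,x,y in(('b1',.610,.1187),('b2',.603,.0226),('b3',.601,-.0784)):
    mm=(d>0)&(abs(Q[...,0]-x)<.045)&(abs(Q[...,1]-y)<.045)&(abs(Q[...,2]-.081)<.006)
    if mm.sum()>20:
        r=cv2.minAreaRect(Q[mm][:,:2].astype(np.float32)*1000);print(n,mm.sum(),np.round(r[0],1),np.round(r[1],1),round(r[2],1))
E
```

```text
collar [ 0.4368 -0.0185] offset from tcp [-0.      0.0009] in tool x,z [0.0001 0.0009] med res 0.0011209344802329217
b1 123 [612.8 131.7] [20.9 56.9] 68.4
b2 1940 [602.6  20.9] [57.4 53. ] 7.4
```

```bash
python3 -m pendant '[[[0.5,0.4,0],0,0.1],[[0.9,0.72,0],0,0.1],[[0.9,0.72,0],0,0.1],[[0.9,0.72,0],0,0.1],[[0.9,0.72,0],0,0.1],[[0.9,0.72,0],0,0.1],[[0.5,0.4,0],0,0.1],[[0.27,0.2,0],0,0.1],[[0,0,0],0,0.1],[[0,0,0],0,0.1],[[0,0,0],0,0.1],[[0,0,0],0,0.1]]'
python3 - <<'E'
from h import *
s,im,d,ti,td,si,sd=look('o1')
collar(s,d,s['position'][2]-.0153)
cv2.imwrite('pics/c2.png',np.hstack([cv2.resize(si[150:290,250:390,::-1],(390,390)),cv2.resize(im[120:380,190:450,::-1],(390,390))]))
E
```

```text
time_s: 5.18
position: [0.6103, 0.1178, 0.1953]
tool_rot: [[0.991, -0.001, -0.136], [0.136, -0.0, 0.991], [-0.001, -1.0, -0.0]]
ft_force: [0.4, 0.2, -3.1]
grip_width: 0.0248
t 5.1833 p [0.6103 0.1178 0.1953] f [ 0.4  0.2 -3.1] w 0.02475525454554977 jaw 97.8
collar [0.6103 0.1187] offset from tcp [0.     0.0009] in tool x,z [0.0001 0.0009] med res 0.0011106780905223036
```

View pics/c2.png

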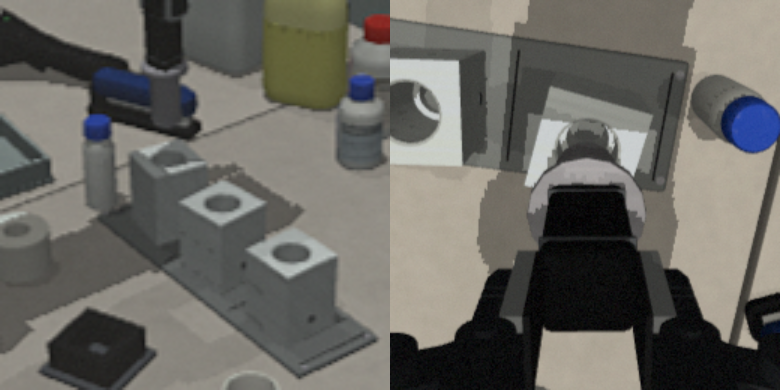

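The pin hangs over the b1 bore; the bore's near rim is visible at crop (588,122). Fitting the rim to check alignment.

```bash
cat >> h.py <<'E'
def bore(s,d,zt=.081,c0=None,im=None):
    from scipy.optimize import least_squares
    cam=wristcam(s);Q=cloud(cam,d)
    top=((d>0)&(abs(Q[...,2]-zt)<.005)&(np.hypot(Q[...,0]-c0[0],Q[...,1]-c0[1])<.042))
    T=Q[top][:,:2];r=cv2.minAreaRect((T*1000).astype(np.float32));print('top n',len(T),np.round(r[0],1),np.round(r[1],1),round(r[2],1))
    # rim: top pixels whose neighbour is not top, near radius 16.5
    e=top&~cv2.erode(top.astype(np.uint8),np.ones((3,3))).astype(bool)
    E=Q[e][:,:2];rr=np.hypot(*(E-c0).T);E=E[(rr<.0205)&(rr>.0125)]
    f=lambda a:np.hypot(*(E-a).T)-.0165
    if len(E)>5:
        o=least_squares(f,c0,loss='soft_l1',f_scale=.0005);print('bore',o.x.round(4),len(E),'res',np.median(abs(f(o.x))).round(4),'x range',E.min(0).round(3),E.max(0).round(3))
E
python3 - <<'E'
from h import *
z=np.load('pics/o1.npz');s=dict(position=z['p'],tool_rot=z['R'])
bore(s,z['d'],c0=np.array([.610,.1187]))
z=np.load('pics/lift.npz');s=dict(position=z['p'],tool_rot=z['R'])
bore(s,z['d'],c0=np.array([.603,.0220]))
E
```

```text
top n 2348 [610.6 119.1] [56.1 56.6] 82.1
bore [0.61   0.1191] 120 res 0.0003 x range [0.593 0.101] [0.621 0.138]
top n 1880 [602.6  20.9] [57.4 53. ] 7.4
bore [0.6023 0.0224] 161 res 0.0006 x range [0.584 0.004] [0.62  0.041]
```

```bash
python3 -m pendant '[[[0,0.01,-0.5],0,0.1],[[0,0,-0.6],0,0.1],[[0,0,-0.5],0,0.1],[[0,0,-0.3],0,0.1],[[0,0,-0.2],0,0.1],[[0,0,0],0,0.1]]'
python3 -m pendant '[[[0,0,-0.1],0,0.1],[[0,0,-0.05],0,0.1],[[0,0,0],0,0.1]]'
```

```text
time_s: 5.83
position: [0.6104, 0.1185, 0.1315]
tool_rot: [[0.991, -0.002, -0.136], [0.136, -0.0, 0.991], [-0.002, -1.0, 0.0]]
ft_force: [0.6, -0.5, -3.5]
grip_width: 0.0245
time_s: 6.08
position: [0.611, 0.1187, 0.1282]
tool_rot: [[0.991, 0.001, -0.136], [0.136, 0.0, 0.991], [0.001, -1.0, -0.0]]
ft_force: [-0.1, 0.4, -2.8]
grip_width: 0.0247
```

```bash
python3 -m pendant '[[[0,0,-0.08],0,0.1],[[0,0,-0.05],0,0.1],[[0,0,0],0,0.1]]'
```

```text
time_s: 6.33
position: [0.6114, 0.1187, 0.1251]
tool_rot: [[0.991, 0.002, -0.136], [0.136, -0.0, 0.991], [0.002, -1.0, -0.0]]
ft_force: [0.1, 0.2, 2.8]
grip_width: 0.0247
```

```bash
python3 -m pendant '[[[0,0,-0.06],0,0.1],[[0,0,0],0,0.1],[[0,0,0],0,0.1]]'
python3 - <<'E'
from h import *
s,im,d,ti,td,si,sd=look('g1')
collar(s,d,.1105)
cv2.imwrite('pics/c3.png',np.hstack([cv2.resize(si[150:290,250:390,::-1],(390,390)),cv2.resize(im[120:380,190:450,::-1],(390,390))]))
E
```

```text
time_s: 6.58
position: [0.6121, 0.1187, 0.1249]
tool_rot: [[0.991, 0.005, -0.137], [0.137, 0.0, 0.991], [0.005, -1.0, -0.001]]
ft_force: [-1.6, 0.9, 12.3]
grip_width: 0.0247
t 6.5833 p [0.6121 0.1187 0.1249] f [-1.6  0.9 12.3] w 0.024654205426249486 jaw 97.8
collar [0.6114 0.1196] offset from tcp [-0.0007  0.0009] in tool x,z [-0.0006  0.0009] med res 0.0012191423604974404
```

View pics/c3.png

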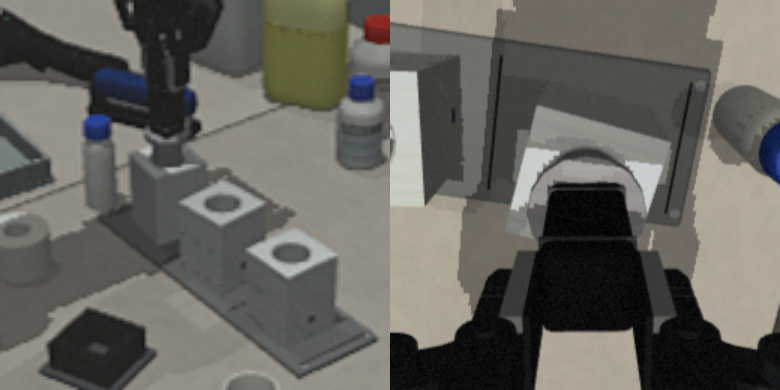

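Stopped at 30 mm: force rose to 12 N and the collar is about 25 mm above the block, so the left block is faulty. On to the middle.

```bash
python3 -m pendant '[[[0,0,0.3],0,0.1],[[0,0,0.8],0,0.1],[[0,0,0.9],0,0.1],[[0,0,0.4],0,0.1],[[-0.05,-0.6,0],0,0.1],[[-0.07,-0.9,0],0,0.1],[[-0.07,-0.9,0],0,0.1],[[-0.06,-0.6,0],0,0.1],[[0,-0.22,0],0,0.1],[[0,0,0],0,0.1],[[0,0,0],0,0.1],[[0,0,0],0,0.1]]'
python3 - <<'E'
from h import *
s,im,d,ti,td,si,sd=look('o2')
collar(s,d,s['position'][2]-.0153)
bore(s,d,c0=np.array([.6025,.0225]))
E
```

```text
time_s: 7.73
position: [0.6034, 0.0232, 0.1941]
tool_rot: [[0.991, -0.0, -0.137], [0.137, 0.0, 0.991], [-0.0, -1.0, 0.0]]
ft_force: [0.1, 0.7, -3.1]
grip_width: 0.0243
t 7.7333 p [0.6034 0.0232 0.1941] f [ 0.1  0.7 -3.1] w 0.024328114645749667 jaw 97.9
collar [0.6035 0.0241] offset from tcp [0.0001 0.0009] in tool x,z [0.0003 0.0009] med res 0.0011765390983165779
top n 2311 [600.6  22.4] [51.3 56.2] 5.8
bore [0.6024 0.0226] 135 res 0.0004 x range [0.583 0.003] [0.615 0.042]
```

Shift by (-1, -1.4) mm and lower.

```bash
python3 -m pendant '[[[-0.035,-0.05,-0.3],0,0.1],[[0,0,-0.6],0,0.1],[[0,0,-0.6],0,0.1],[[0,0,-0.4],0,0.1],[[0,0,-0.2],0,0.1],[[0,0,0],0,0.1]]'
python3 -m pendant '[[[0,0,-0.1],0,0.1],[[0,0,-0.1],0,0.1],[[0,0,0],0,0.1]]'
```

```text
time_s: 8.38
position: [0.6016, 0.0209, 0.1294]
tool_rot: [[0.991, -0.003, -0.137], [0.137, 0.001, 0.991], [-0.003, -1.0, 0.001]]
ft_force: [-0.1, 0.6, -2.6]
grip_width: 0.0245
time_s: 8.63
position: [0.6023, 0.0205, 0.1251]
tool_rot: [[0.991, 0.0, -0.136], [0.136, -0.0, 0.991], [0.0, -1.0, -0.0]]
ft_force: [-0.2, 0.7, -2.9]
grip_width: 0.0247
```

```bash
python3 -m pendant '[[[0,0,-0.1],0,0.1],[[0,0,0],0,0.1],[[0,0,0],0,0.1]]'
```

```text
time_s: 8.88
position: [0.6023, 0.0205, 0.1222]
tool_rot: [[0.991, 0.0, -0.136], [0.136, -0.0, 0.991], [0.0, -1.0, -0.0]]
ft_force: [-0.1, -0.7, -2.9]
grip_width: 0.0249
```

```bash
python3 -m pendant '[[[0,0,-0.15],0,0.1],[[0,0,-0.2],0,0.1],[[0,0,-0.15],0,0.1],[[0,0,0],0,0.1]]'
python3 -m pendant '[[[0,0,-0.08],0,0.1],[[0,0,-0.05],0,0.1],[[0,0,0],0,0.1]]'
```

```text
time_s: 9.22
position: [0.6017, 0.0207, 0.1057]
tool_rot: [[0.991, -0.002, -0.136], [0.136, 0.0, 0.991], [-0.002, -1.0, 0.001]]
ft_force: [-0.0, 0.8, -3.4]
grip_width: 0.0247
time_s: 9.47
position: [0.6022, 0.0206, 0.1029]
tool_rot: [[0.991, -0.0, -0.136], [0.136, 0.0, 0.991], [-0.0, -1.0, 0.0]]
ft_force: [0.1, -0.2, -2.8]
grip_width: 0.0244
```

```bash
python3 -m pendant '[[[0,0,-0.08],0,0.1],[[0,0,-0.05],0,0.1],[[0,0,0],0,0.1]]'
```

```text
time_s: 9.72
position: [0.6032, 0.0204, 0.1021]
tool_rot: [[0.991, 0.004, -0.136], [0.136, -0.001, 0.991], [0.004, -1.0, -0.001]]
ft_force: [-4.3, -0.9, 14.2]
grip_width: 0.0251
```

Collar seated at 14 N and 55 mm depth, so the middle block is sound. Hold briefly, then on to the right block.

```bash
python3 -m pendant '[[[0,0,0],0,0.1],[[0,0,0.3],0,0.1],[[0,0,0.9],0,0.1],[[0,0,1],0,0.1],[[0,0,0.9],0,0.1],[[-0.02,-0.6,0],0,0.1],[[-0.02,-0.9,0],0,0.1],[[-0.02,-0.9,0],0,0.1],[[0,-0.6,0],0,0.1],[[0,-0.32,0],0,0.1],[[0,0,0],0,0.1],[[0,0,0],0,0.1]]'
python3 - <<'E'
from h import *
s,im,d,ti,td,si,sd=look('o3')
collar(s,d,s['position'][2]-.0153)
bore(s,d,c0=np.array([.6005,-.0785]))
# b2 undisturbed?
cam=wristcam(s)
bore(s,d,c0=np.array([.6025,.0225]))
E
```

```text
time_s: 10.72
position: [0.6005, -0.0786, 0.1923]
tool_rot: [[0.991, -0.0, -0.136], [0.136, 0.001, 0.991], [-0.0, -1.0, 0.001]]
ft_force: [-0.0, 0.3, -2.5]
grip_width: 0.0243
t 10.7167 p [ 0.6005 -0.0786  0.1923] f [-0.   0.3 -2.5] w 0.024274411215638347 jaw 97.8
collar [ 0.6005 -0.0777] offset from tcp [0.     0.0009] in tool x,z [0.0001 0.0009] med res 0.0010791290711222555
top n 2311 [600.5 -78.4] [55.6 56.2] 1.5
bore [ 0.6004 -0.0785] 120 res 0.0004 x range [ 0.584 -0.098] [ 0.611 -0.059]
top n 3625 [603.1  22.4] [56.5 57. ] 6.3
bore [0.6029 0.0222] 174 res 0.0003 x range [0.583 0.005] [0.62  0.039]
```

```bash
python3 -m pendant '[[[0,-0.02,-0.3],0,0.1],[[0,0,-0.6],0,0.1],[[0,0,-0.6],0,0.1],[[0,0,-0.4],0,0.1],[[0,0,-0.2],0,0.1],[[0,0,-0.05],0,0.1],[[0,0,0],0,0.1]]'
python3 -m pendant '[[[0,0,-0.08],0,0.1],[[0,0,-0.05],0,0.1],[[0,0,0],0,0.1],[[0,0,0],0,0.1]]'
```

```text
time_s: 11.45
position: [0.6006, -0.0793, 0.1278]
tool_rot: [[0.991, -0.0, -0.137], [0.137, 0.0, 0.991], [-0.0, -1.0, 0.0]]
ft_force: [0.3, 0.5, -2.1]
grip_width: 0.0245
time_s: 11.78
position: [0.6011, -0.0795, 0.1251]
tool_rot: [[0.991, 0.002, -0.137], [0.137, -0.0, 0.991], [0.002, -1.0, -0.001]]
ft_force: [-0.6, 1.7, 5.3]
grip_width: 0.0248
```

```bash
python3 -m pendant '[[[0,0,-0.06],0,0.1],[[0,0,0],0,0.1],[[0,0,0],0,0.1]]'
python3 - <<'E'
from h import *
s,im,d,ti,td,si,sd=look('g3')
cv2.imwrite('pics/c4.png',np.hstack([cv2.resize(si[170:310,290:430,::-1],(390,390)),cv2.resize(im[120:380,190:450,::-1],(390,390))]))
E
```

```text
time_s: 12.03
position: [0.6018, -0.0796, 0.1248]
tool_rot: [[0.991, 0.005, -0.137], [0.137, -0.001, 0.991], [0.005, -1.0, -0.002]]
ft_force: [0.0, 3.1, 13.8]
grip_width: 0.0247
t 12.0333 p [ 0.6018 -0.0796  0.1248] f [ 0.   3.1 13.8] w 0.024696547866954903 jaw 97.9
```

View pics/c4.png

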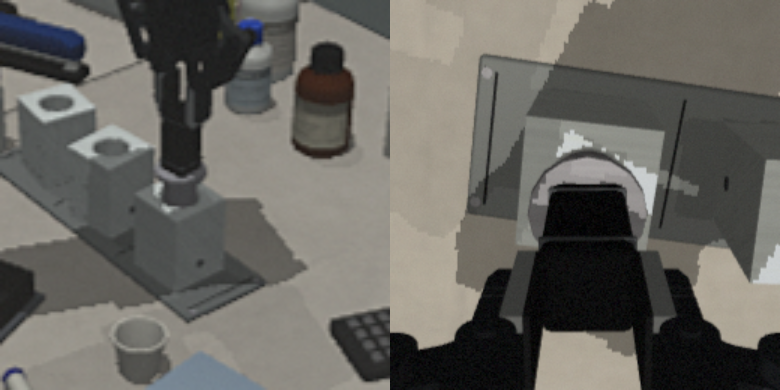

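The right block also stops the pin partway (14 N, collar about 25 mm up), so it's faulty. Return the gauge to the stand.

```bash
python3 -m pendant '[[[0,0,0.3],0,0.1],[[0,0,0.8],0,0.1],[[0,0,0.9],0,0.1],[[0,0,0.4],0,0.1],[[-0.6,0.2,0],0,0.1],[[-0.9,0.33,0],0,0.1],[[-0.9,0.33,0],0,0.1],[[-0.9,0.33,0],0,0.1],[[-0.9,0.33,0],0,0.1],[[-0.7,0.25,0],0,0.1],[[-0.57,0.2,0],0,0.1],[[0,0,0],0,0.1]]'
python3 -m pendant '[[[0,0,0],0,0.1],[[0,0,0],0,0.1]]'
python3 - <<'E'
from h import *
s,im,d,ti,td,si,sd=look('st')
c=collar(s,d,s['position'][2]-.0153)
cam=wristcam(s);Q=cloud(cam,d);
m=(d>0)&(abs(Q[...,2]-.032)<.006)&(np.hypot(Q[...,0]-.437,Q[...,1]+.02)<.06)
r=cv2.minAreaRect((Q[m][:,:2]*1000).astype(np.float32));print('stand wrist',m.sum(),r)
tc=env.camera_model('top');T=cloud(tc,td)
z=np.load('pics/lift.npz');s2=dict(position=z['p'],tool_rot=z['R']);cam=wristcam(s2);d=z['d'];Q=cloud(cam,d)
m=(d>0)&(abs(Q[...,2]-.032)<.006)&(np.hypot(Q[...,0]-.437,Q[...,1]+.02)<.06)
r=cv2.minAreaRect((Q[m][:,:2]*1000).astype(np.float32));print('stand lift',m.sum(),r)
cv2.imwrite('pics/c5.png',cv2.resize(im[120:380,190:450,::-1],(520,520)))
E
```

```text
time_s: 13.18
position: [0.4333, -0.0194, 0.1943]
tool_rot: [[0.991, -0.002, -0.137], [0.137, 0.0, 0.991], [-0.002, -1.0, 0.0]]
ft_force: [0.1, -0.3, -1.8]
grip_width: 0.0248
time_s: 13.35
position: [0.4369, -0.0209, 0.1943]
tool_rot: [[0.991, 0.001, -0.136], [0.136, -0.0, 0.991], [0.0, -1.0, -0.0]]
ft_force: [0.5, 0.0, -3.9]
grip_width: 0.0247
t 13.35 p [ 0.4369 -0.0209  0.1943] f [ 0.5  0.  -3.9] w 0.024711554345441127 jaw 97.8
collar [ 0.437 -0.02 ] offset from tcp [0.0001 0.0009] in tool x,z [0.0002 0.0009] med res 0.0010860329261263013
stand wrist 2033 ((436.5616760253906, -19.394638061523438), (60.25053787231445, 59.963775634765625), 22.643991470336914)
stand lift 2033 ((436.572265625, -19.47565460205078), (60.240203857421875, 60.10307312011719), 22.61204719543457)
```

View pics/c5.png

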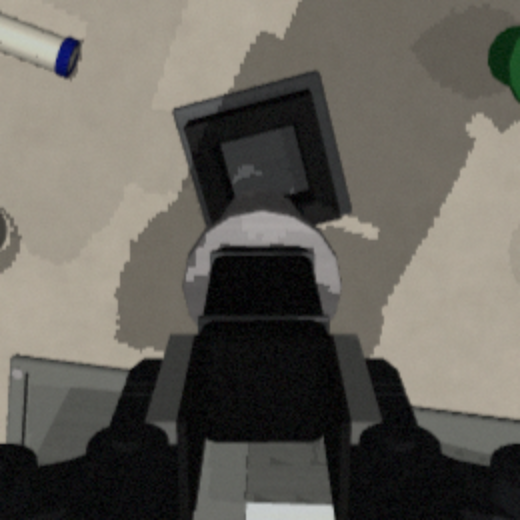

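```bash
python3 -m pendant '[[[0,0.02,-0.5],0,0.1],[[0,0,-1],0,0.1],[[0,0,-1],0,0.1],[[0,0,-0.6],0,0.1],[[0,0,-0.4],0,0.1],[[0,0,-0.1],0,0.1],[[0,0,0],0,0.1],[[0,0,0],0,0.1]]'
```

```text
time_s: 14.17
position: [0.4371, -0.0202, 0.0866]
tool_rot: [[0.991, 0.001, -0.136], [0.136, -0.0, 0.991], [0.001, -1.0, -0.0]]
ft_force: [0.5, 0.0, -3.2]
grip_width: 0.0252
```

```bash
python3 -m pendant '[[[0,0,-0.07],0,0.1],[[0,0,0],0,0.1],[[0,0,0],0,0.1]]'
```

```text
time_s: 14.42
position: [0.4366, -0.02, 0.0845]
tool_rot: [[0.991, 0.001, -0.136], [0.136, -0.0, 0.991], [0.001, -1.0, -0.0]]
ft_force: [0.1, -0.1, -3.1]
grip_width: 0.0245
```

```bash
python3 -m pendant '[[[0,0,-0.06],0,0.1],[[0,0,0],0,0.1],[[0,0,-0.03],0,0.1],[[0,0,0],0,0.1]]'
```

```text
time_s: 14.75
position: [0.437, -0.0201, 0.0821]
tool_rot: [[0.991, 0.002, -0.136], [0.136, -0.0, 0.991], [0.002, -1.0, -0.001]]
ft_force: [-1.0, 0.3, 5.9]
grip_width: 0.0245
```

Gauge seated (6 N on the floor). Release and lift.

```bash
python3 -m pendant '[[[0,0,0],0,0.3],[[0,0,0],0,0.5],[[0,0,0],0,0.8],[[0,0,0],0,1],[[0,0,0],0,1],[[0,0,0],0,1],[[0,0,0.3],0,1],[[0,0,1],0,1],[[0,0,1],0,1],[[0,0,1],0,1],[[0,0,0.7],0,1],[[0,0,0],0,1]]'
python3 - <<'E'
from h import *
s,im,d,ti,td,si,sd=look('rel')
cam=wristcam(s);Q=cloud(cam,d)
m=(d>0)&(abs(Q[...,2]-.125)<.005)&(np.hypot(Q[...,0]-.437,Q[...,1]+.02)<.04)
print('handle',m.sum(),cv2.minAreaRect((Q[m][:,:2]*1000).astype(np.float32)),np.median(Q[m][:,2]))
tc=env.camera_model('top');T=cloud(tc,td)
for u0,u1,v0,v1,h in((40,140,280,380,.09),):
    q=T[v0:v1,u0:u1].reshape(-1,3);q=q[q[:,2]>.05];print('teal',q.min(0),q.max(0),np.median(q[:,2]))
cv2.imwrite('pics/c6.png',np.hstack([cv2.resize(si[180:320,200:340,::-1],(390,390)),cv2.resize(im[100:360,190:450,::-1],(390,390))]))
E
```

```text
time_s: 15.75
position: [0.4381, -0.0204, 0.2052]
tool_rot: [[0.991, 0.007, -0.137], [0.137, -0.002, 0.991], [0.007, -1.0, -0.003]]
ft_force: [-0.6, 0.3, 0.1]
grip_width: 0.0852
t 15.75 p [ 0.4381 -0.0204  0.2052] f [-0.6  0.3  0.1] w 0.08521368396144612 jaw 97.8
handle 1243 ((435.46429443359375, -19.609451293945312), (26.390884399414062, 25.49602699279785), 7.446540355682373) 0.12443464234016985
teal [0.22660661 0.00173068 0.0501174 ] [0.44215487 0.58931724 1.12889651] 0.13579991145396392
```

View pics/c6.png

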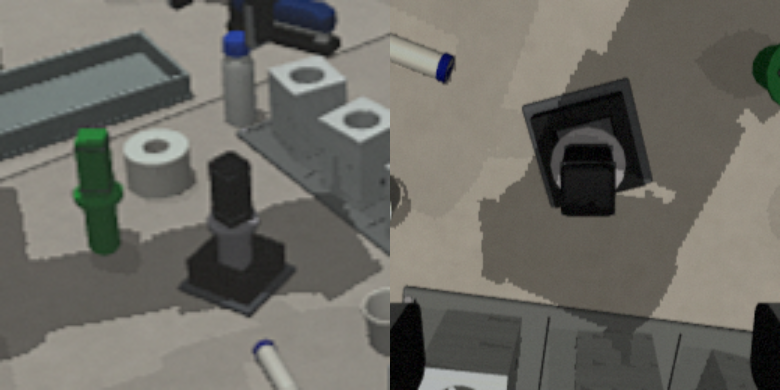

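Gauge stands upright in its stand. Now to the left block.

```bash
python3 -m pendant '[[[0.4,0.32,0],-0.3,1],[[0.9,0.72,0],-0.5,1],[[0.9,0.72,0],-0.5,1],[[0.9,0.72,0],-0.5,1],[[0.9,0.72,0],-0.5,1],[[0.9,0.72,0],-0.5,1],[[0.6,0.48,0],-0.36,1],[[0.27,0.23,0],0,1],[[0,0,0],0,1],[[0,0,0],0,1],[[0,0,0],0,1]]'
python3 - <<'E'
from h import *
s,im,d,ti,td,si,sd=look('a1')
bore(s,d,c0=np.array([.610,.119]))
E
```

```text
time_s: 16.82
position: [0.6087, 0.1184, 0.2005]
tool_rot: [[0.99, -0.002, 0.139], [-0.139, -0.0, 0.99], [-0.002, -1.0, -0.0]]
ft_force: [-1.0, -0.5, 0.2]
grip_width: 0.0855
t 16.8167 p [0.6087 0.1184 0.2005] f [-1.  -0.5  0.2] w 0.08549176083972093 jaw 82.0
top n 3418 [610.4 119. ] [56.2 56.2] 82.0
bore [0.6103 0.119 ] 184 res 0.0003 x range [0.593 0.101] [0.627 0.136]
```

```bash
python3 -m pendant '[[[0.05,0.01,-0.6],0,1],[[0,0,-1],0,1],[[0,0,-1],0,1],[[0,0,-1],0,1],[[0,0,-0.8],0,1],[[0,0,-0.6],0,1],[[0,0,-0.15],0,1],[[0,0,0],0,1]]'
python3 -m pendant '[[[0,0,0],0,0.5],[[0,0,0],0,0.5],[[0,0,0],0,0.5],[[0,0,0],0,0.5],[[0,0,0],0,0.5],[[0,0,0],0,0.5]]' 50
```

```text
time_s: 17.63
position: [0.6103, 0.1189, 0.0461]
tool_rot: [[0.99, -0.002, 0.139], [-0.139, -0.0, 0.99], [-0.002, -1.0, -0.0]]
ft_force: [0.5, 0.6, 0.9]
grip_width: 0.0854
time_s: 18.13
position: [0.6111, 0.1193, 0.0472]
tool_rot: [[0.99, 0.001, 0.138], [-0.138, 0.0, 0.99], [0.001, -1.0, 0.0]]
ft_force: [-0.3, -0.8, 0.6]
grip_width: 0.0428
```

Run:
```python
from h import *
s,im,d,ti,td,si,sd=look('q1')
cv2.imwrite('pics/c7.png',np.hstack([cv2.resize(si[150:290,250:390,::-1],(390,390)),cv2.resize(im[:,80:560,::-1],(390,390))]))
```

```text
t 18.1333 p [0.6111 0.1193 0.0472] f [-0.3 -0.8  0.6] w 0.042764761731169776 jaw 82.0
```

View pics/c7.png

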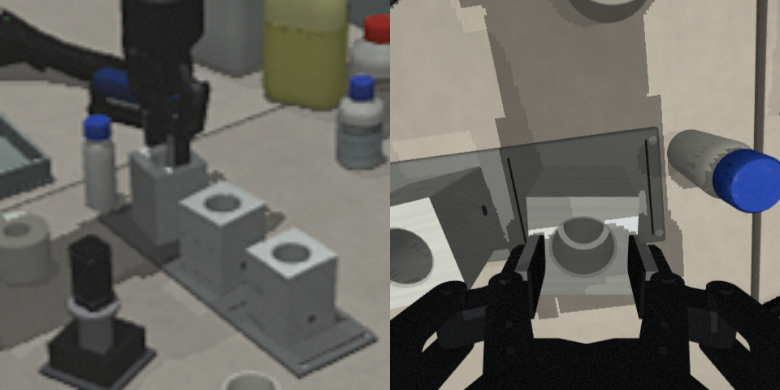

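Run:
```python
from h import *
z=np.load('pics/q1.npz');s=dict(position=z['p'],tool_rot=z['R']);cam=wristcam(s);d=z['d'];Q=cloud(cam,d);im=z['im']
cv2.imwrite('pics/c8.png',cv2.resize(im[220:430,180:460,::-1],(800,600),interpolation=cv2.INTER_CUBIC))
cv2.imwrite('pics/c9.png',cv2.resize(z['si'][160:260,280:380,::-1],(600,600),interpolation=cv2.INTER_CUBIC))
for v in range(240,400,12):print(v,[round(float(Q[v,u,2]),3) for u in range(230,420,10)])
```

```text
240 [0.006, 0.005, 0.077, 0.077, 0.077, 0.078, 0.078, 0.077, 0.077, 0.078, 0.077, 0.078, 0.078, 0.078, 0.224, 0.078, 0.006, 0.006, 0.006]
252 [0.005, 0.006, 0.081, 0.081, 0.081, 0.081, 0.081, 0.082, 0.081, 0.082, 0.08, 0.081, 0.08, 0.08, 0.081, 0.08, 0.005, 0.007, 0.005]
264 [0.006, 0.007, 0.081, 0.08, 0.081, 0.081, 0.082, 0.08, 0.08, 0.08, 0.081, 0.08, 0.08, 0.08, 0.081, 0.081, 0.005, 0.006, 0.006]
276 [0.006, 0.006, 0.081, 0.081, 0.08, 0.08, 0.081, 0.033, 0.022, 0.018, 0.024, 0.039, 0.08, 0.08, 0.082, 0.08, 0.005, 0.005, 0.006]
288 [0.005, 0.006, 0.005, 0.08, 0.081, 0.08, 0.051, 0.045, 0.038, 0.035, 0.039, 0.051, 0.054, 0.082, 0.081, 0.081, 0.005, 0.005, 0.006]
300 [0.005, 0.006, 0.097, 0.097, 0.083, 0.074, 0.057, 0.05, 0.051, 0.051, 0.052, 0.051, 0.064, 0.081, 0.081, 0.096, 0.098, -0.001, -0.0]
312 [0.098, 0.099, 0.106, 0.106, 0.085, 0.08, 0.068, 0.06, 0.224, 0.057, 0.058, 0.063, 0.072, 0.081, 0.08, 0.1, 0.106, 0.106, 0.099]
324 [0.107, 0.113, 0.114, 0.108, 0.086, 0.08, 0.077, 0.071, 0.069, 0.068, 0.069, 0.074, 0.079, 0.081, 0.081, 0.102, 0.113, 0.114, 0.107]
336 [0.124, 0.12, 0.12, 0.11, 0.087, 0.08, 0.081, 0.08, 0.08, 0.078, 0.079, 0.08, 0.08, 0.081, 0.08, 0.104, 0.119, 0.121, 0.124]
348 [0.13, 0.129, 0.12, 0.111, 0.08, 0.082, 0.081, 0.081, 0.081, 0.082, 0.081, 0.08, 0.08, 0.08, 0.08, 0.105, 0.121, 0.129, 0.128]
360 [0.136, 0.136, 0.12, 0.111, 0.08, 0.08, 0.081, 0.081, 0.081, 0.081, 0.081, 0.08, 0.081, 0.08, 0.08, 0.106, 0.12, 0.135, 0.136]
372 [0.14, 0.146, 0.121, 0.114, 0.0, -0.001, -0.001, 0.0, 0.0, -0.001, -0.001, -0.0, -0.001, 0.0, -0.0, -0.001, 0.121, 0.147, 0.146]
384 [0.152, 0.151, 0.151, -0.0, -0.001, 0.0, 0.0, -0.001, 0.001, -0.001, -0.001, 0.0, 0.0, -0.0, 0.0, 0.001, 0.121, 0.152, 0.152]
396 [0.155, 0.156, 0.155, 0.0, 0.0, 0.001, -0.001, -0.001, -0.001, 0.0, -0.0, -0.001, -0.001, 0.0, 0.0, -0.001, 0.155, 0.155, 0.156]
```

View pics/c8.png

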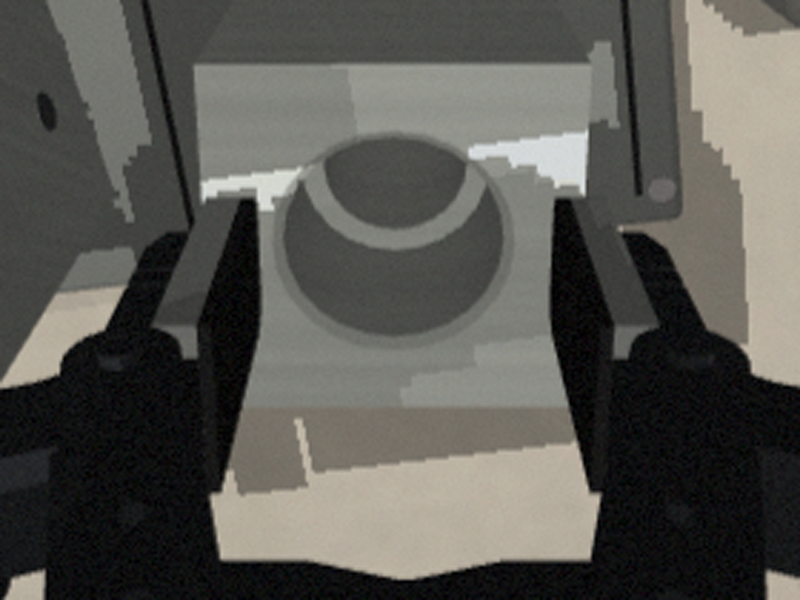

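View pics/c9.png

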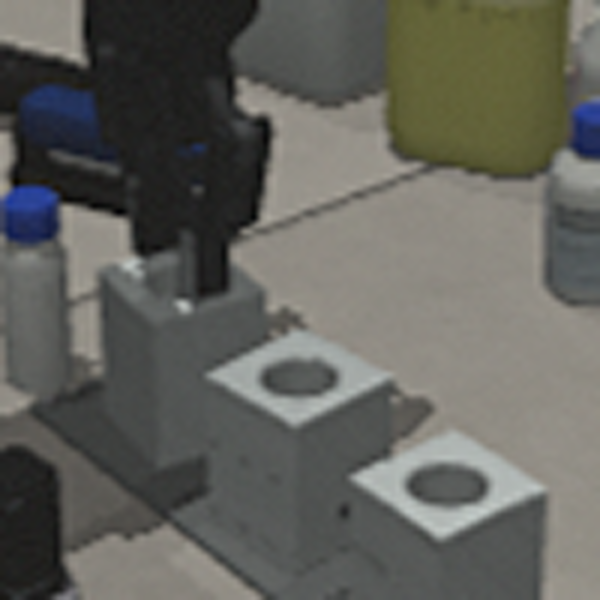

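Run:
```python
from h import *
for n in('a1','rel','lift','q1'):
    z=np.load(f'pics/{n}.npz');s=dict(position=z['p'],tool_rot=z['R']);cam=wristcam(s);d=z['d'];Q=cloud(cam,d)
    L=(Q-z['p'])@z['R'] # tool coords
    m=(d>0)&(abs(L[...,2])<.065)&(abs(L[...,0])<.03)&(L[...,1]<-.005)&(L[...,1]>-.07)&(z['im'].max(-1)<75)
    q=L[m]
    for lo in np.arange(-.06,.061,.01):
        k=q[(q[:,2]>=lo)&(q[:,2]<lo+.01)]
        if len(k)>10: print(n,round(lo,3),len(k),'ymax(toward tip)',np.percentile(k[:,1],[90,99]).round(4))
```

```text
a1 -0.06 257 ymax(toward tip) [-0.056  -0.0535]
a1 -0.05 1744 ymax(toward tip) [-0.0512 -0.0477]
a1 0.04 1701 ymax(toward tip) [-0.0511 -0.0475]
a1 0.05 296 ymax(toward tip) [-0.0556 -0.0524]
rel -0.06 255 ymax(toward tip) [-0.0562 -0.0539]
rel -0.05 1737 ymax(toward tip) [-0.0512 -0.0475]
rel 0.04 1712 ymax(toward tip) [-0.0511 -0.0475]
rel 0.05 290 ymax(toward tip) [-0.0561 -0.0513]
lift -0.03 404 ymax(toward tip) [-0.0444 -0.0409]
lift -0.02 1526 ymax(toward tip) [-0.0403 -0.0118]
lift -0.01 2103 ymax(toward tip) [-0.0192 -0.0067]
lift 0.0 2132 ymax(toward tip) [-0.0181 -0.0059]
lift 0.01 1893 ymax(toward tip) [-0.0361 -0.0095]
lift 0.02 494 ymax(toward tip) [-0.0444 -0.041 ]
q1 -0.04 325 ymax(toward tip) [-0.0459 -0.0425]
q1 -0.03 1615 ymax(toward tip) [-0.0425 -0.0268]
q1 -0.02 498 ymax(toward tip) [-0.0091 -0.0056]
q1 -0.01 156 ymax(toward tip) [-0.0084 -0.0052]
q1 0.0 216 ymax(toward tip) [-0.0108 -0.0055]
q1 0.01 414 ymax(toward tip) [-0.0086 -0.0057]
q1 0.02 1583 ymax(toward tip) [-0.0412 -0.0209]
q1 0.03 461 ymax(toward tip) [-0.0461 -0.0422]
```

The fingers closed to the commanded 43 mm with no force. In the depth data the pad tips sit about 36 to 47 mm behind the TCP, level with the block top, so they closed over the block without touching it. I need to go about 32 mm lower. The body starts about 108 mm behind the TCP, so there's still clearance.

```bash
python3 -m pendant '[[[0,0,0.2],0,1],[[0,0,0],0,1],[[0,0,0],0,1],[[0,0,0],0,1],[[0,0,0],0,1],[[0,0,-0.6],0,1],[[0,0,-0.5],0,1],[[0,0,-0.2],0,1],[[0,0,0],0,1]]'
python3 - <<'E'
from h import *
s,im,d,ti,td,si,sd=look('q2')
cv2.imwrite('pics/c10.png',np.hstack([cv2.resize(si[160:260,280:380,::-1],(390,390)),cv2.resize(im[:,80:560,::-1],(390,390))]))
E
```

```text
time_s: 19.03
position: [0.6101, 0.1192, 0.0123]
tool_rot: [[0.99, -0.003, 0.139], [-0.139, 0.0, 0.99], [-0.003, -1.0, -0.0]]
ft_force: [0.1, -1.2, -1.4]
grip_width: 0.0858
t 19.0333 p [0.6101 0.1192 0.0123] f [ 0.1 -1.2 -1.4] w 0.08581174010571378 jaw 82.0
```

View pics/c10.png

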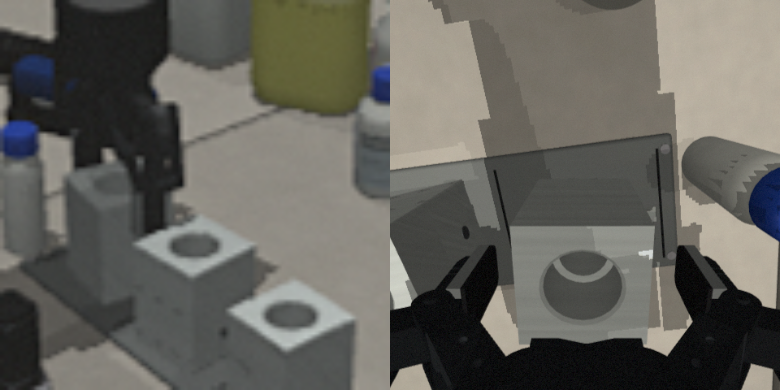

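The fingers now straddle the block, pads at crop (480,275) and (700,275). Close.

```bash
python3 -m pendant '[[[0,0,0],0,0.5],[[0,0,0],0,0.5],[[0,0,0],0,0.5],[[0,0,0],0,0.5],[[0,0,0],0,0.5],[[0,0,0],0,0.5],[[0,0,0.2],0,0.5],[[0,0,0.4],0,0.5],[[0,0,0],0,0.5],[[0,0,0],0,0.5]]' 60
```

```text
time_s: 20.02
position: [0.6109, 0.1194, 0.0318]
tool_rot: [[0.99, 0.0, 0.138], [-0.138, 0.0, 0.99], [0.0, -1.0, 0.0]]
ft_force: [0.1, -0.4, -4.4]
grip_width: 0.0553
```

```bash
python3 -m pendant '[[[0,0,0.7],0,0.5],[[0,0,1],0,0.5],[[0,0,1],0,0.5],[[0,0,0.8],0,0.5],[[-0.19,0.4,0.1],0.1,0.5],[[-0.42,0.9,0],0.1,0.5],[[-0.42,0.9,0],0.1,0.5],[[-0.42,0.9,0],0.1,0.5],[[-0.42,0.9,0],0.1,0.5],[[-0.42,0.9,0],0.1,0.5],[[-0.42,0.9,0],0.1,0.5],[[-0.33,0.7,0],0.1,0.5]]'
python3 -m pendant '[[[-0.21,0.48,0],0,0.5],[[0,0,0],0,0.5],[[0,0,0],0,0.5],[[0,0,0],0,0.5]]'
python3 - <<'E'
from h import *
s,im,d,ti,td,si,sd=look('t1')
cam=wristcam(s);Q=cloud(cam,d)
p=s['position']
m=(d>0)&(abs(Q[...,2]-.030)<.004)&(abs(Q[...,0]-.46)<.14)&(abs(Q[...,1]-.33)<.08)
r=cv2.minAreaRect((Q[m][:,:2]*1000).astype(np.float32));print('tray wall',m.sum(),r)
m=(d>0)&(abs(Q[...,2]-.005)<.004)&(abs(Q[...,0]-.46)<.14)&(abs(Q[...,1]-.33)<.08)
q=Q[m];print('floor y range',np.percentile(q[:,1],[2,98]),q[:,0].min(),q[:,0].max())
cv2.imwrite('pics/c11.png',np.hstack([cv2.resize(si[100:300,120:320,::-1],(390,390)),cv2.resize(im[:,80:560,::-1],(390,390))]))
E
```

```text
time_s: 21.02
position: [0.5171, 0.3165, 0.1377]
tool_rot: [[0.998, -0.004, 0.067], [-0.067, -0.001, 0.998], [-0.004, -1.0, -0.001]]
ft_force: [-0.2, 0.3, -3.6]
grip_width: 0.0549
time_s: 21.35
position: [0.513, 0.3283, 0.1386]
tool_rot: [[0.998, -0.002, 0.069], [-0.069, -0.001, 0.998], [-0.002, -1.0, -0.001]]
ft_force: [0.5, -0.6, -4.5]
grip_width: 0.0552
t 21.35 p [0.513  0.3283 0.1386] f [ 0.5 -0.6 -4.5] w 0.055176083721737386 jaw 86.0
tray wall 4015 ((445.1457824707031, 334.46026611328125), (116.62010192871094, 172.59751892089844), 86.19610595703125)
floor y range [0.28307289 0.38753622] 0.3566819532946464 0.5283533688933021
```

View pics/c11.png

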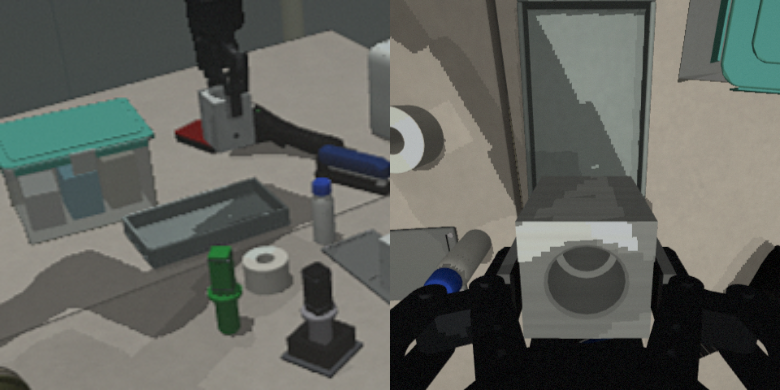

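Over the far half of the tray: block at crop (585,280), tray below it running up the picture. Lower.

```bash
python3 -m pendant '[[[0.02,0.03,-0.5],0,0.5],[[0,0,-0.9],0,0.5],[[0,0,-1],0,0.5],[[0,0,-0.8],0,0.5],[[0,0,-0.5],0,0.5],[[0,0,-0.2],0,0.5],[[0,0,0],0,0.5],[[0,0,0],0,0.5]]'
```

```text
time_s: 22.17
position: [0.5148, 0.3295, 0.0236]
tool_rot: [[0.998, 0.001, 0.07], [-0.07, 0.0, 0.998], [0.001, -1.0, 0.0]]
ft_force: [0.9, -0.6, -4.8]
grip_width: 0.0553
```

```bash
python3 -m pendant '[[[0,0,-0.1],0,0.5],[[0,0,-0.05],0,0.5],[[0,0,0],0,0.5]]'
```

```text
time_s: 22.42
position: [0.5143, 0.3296, 0.0188]
tool_rot: [[0.998, 0.001, 0.069], [-0.069, 0.0, 0.998], [0.001, -1.0, 0.0]]
ft_force: [-0.5, -0.0, -4.4]
grip_width: 0.0548
```

```bash
python3 -m pendant '[[[0,0,-0.1],0,0.5],[[0,0,-0.05],0,0.5],[[0,0,0],0,0.5]]'
```

```text
time_s: 22.67
position: [0.5141, 0.3296, 0.0139]
tool_rot: [[0.998, 0.0, 0.069], [-0.069, 0.0, 0.998], [0.0, -1.0, 0.0]]
ft_force: [0.8, 0.2, -3.9]
grip_width: 0.055
```

```bash
python3 -m pendant '[[[0,0,-0.06],0,0.5],[[0,0,0],0,0.5],[[0,0,0],0,0.5]]'
```

```text
time_s: 22.92
position: [0.5142, 0.3296, 0.0138]
tool_rot: [[0.998, 0.001, 0.069], [-0.069, 0.0, 0.998], [0.001, -1.0, 0.0]]
ft_force: [-5.0, -2.4, 10.1]
grip_width: 0.0554
```

Seated at 10 N. Release, rise, and go to the right block.

```bash
python3 -m pendant '[[[0,0,0],0,0.7],[[0,0,0],0,0.8],[[0,0,0],0,1],[[0,0,0],0,1],[[0,0,0],0,1],[[0,0,0],0,1],[[0,0,0.5],0,1],[[0,0,1],0,1],[[0,0,1],0,1],[[0,0,1],0,1],[[0,0,1],0,1],[[0.1,-0.5,0],0,1]]'
python3 -m pendant '[[[0.2,-0.95,0],0.09,1],[[0.2,-0.95,0],0.09,1],[[0.2,-0.95,0],0.09,1],[[0.2,-0.95,0],0.09,1],[[0.2,-0.95,0],0.09,1],[[0.2,-0.95,0],0.09,1],[[0.2,-0.95,0],0.09,1],[[0.2,-0.95,0],0.09,1],[[0.2,-0.95,0],0.09,1],[[0.2,-0.95,0],0.09,1],[[0.2,-0.95,0],0.09,1],[[0.2,-0.95,0],0.09,1]]'
python3 -m pendant '[[[0.2,-0.95,0],0,1],[[0.1,-0.75,0],0,1],[[0,0,0],0,1],[[0,0,0],0,1],[[0,0,0],0,1]]'
python3 - <<'E'
from h import *
s,im,d,ti,td,si,sd=look('a3')
bore(s,d,c0=np.array([.6005,-.0785]))
T=cloud(env.camera_model('top'),td)
m=(td>0)&(abs(T[...,2]-.079)<.006)&(np.hypot(T[...,0]-.514,T[...,1]-.328)<.06)
print('b1 in tray (top cam)',m.sum(),cv2.minAreaRect((T[m][:,:2]*1000).astype(np.float32)),np.median(T[m][:,2]))
E
```

```text
time_s: 23.92
position: [0.5189, 0.317, 0.1533]
tool_rot: [[0.998, 0.01, 0.067], [-0.067, 0.004, 0.998], [0.01, -1.0, 0.005]]
ft_force: [0.2, 0.2, 1.7]
grip_width: 0.0854
time_s: 24.92
position: [0.5892, -0.0289, 0.147]
tool_rot: [[1.0, -0.0, -0.025], [0.025, 0.0, 1.0], [-0.0, -1.0, 0.0]]
ft_force: [1.0, -0.5, -0.5]
grip_width: 0.0855
time_s: 25.33
position: [0.5979, -0.0778, 0.1469]
tool_rot: [[1.0, -0.0, -0.025], [0.025, 0.0, 1.0], [-0.0, -1.0, 0.0]]
ft_force: [-0.5, 0.4, 0.1]
grip_width: 0.0855
t 25.3333 p [ 0.5979 -0.0778  0.1469] f [-0.5  0.4  0.1] w 0.08550806154591827 jaw 91.5
top n 4879 [601.  -78.5] [56.7 56.1] 1.1
bore [ 0.6005 -0.0785] 210 res 0.0003 x range [ 0.582 -0.098] [ 0.618 -0.062]
b1 in tray (top cam) 434 ((514.357177734375, 329.0200500488281), (56.41557312011719, 56.450279235839844), 85.85160064697266) 0.07874610788979872
```

View pics/a3_t.png

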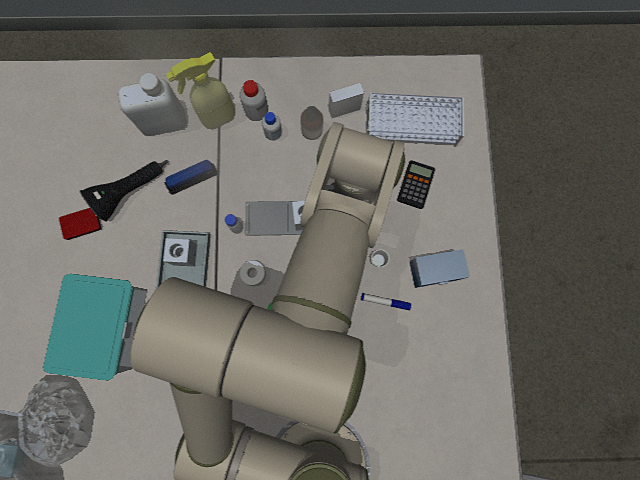

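First block stands in the tray at (178,250). Descend on the right block.

```bash
python3 -m pendant '[[[0.09,-0.02,-0.5],0,1],[[0,0,-0.9],0,1],[[0,0,-1],0,1],[[0,0,-1],0,1],[[0,0,-0.7],0,1],[[0,0,-0.35],0,1],[[0,0,0],0,1],[[0,0,0],0,1]]'
python3 -m pendant '[[[0,0,0],0,0.5],[[0,0,0],0,0.5],[[0,0,0],0,0.5],[[0,0,0],0,0.5],[[0,0,0],0,0.5],[[0,0,0],0,0.5],[[0,0,0.2],0,0.5],[[0,0,0.4],0,0.5],[[0,0,0],0,0.5],[[0,0,0],0,0.5]]' 60
```

```text
time_s: 26.15
position: [0.6012, -0.0787, 0.0142]
tool_rot: [[1.0, 0.001, -0.026], [0.026, -0.0, 1.0], [0.001, -1.0, -0.0]]
ft_force: [-0.3, 0.5, 0.3]
grip_width: 0.0856
time_s: 26.98
position: [0.6009, -0.0791, 0.032]
tool_rot: [[1.0, 0.001, -0.025], [0.025, -0.0, 1.0], [0.001, -1.0, -0.0]]
ft_force: [1.1, -0.3, -2.2]
grip_width: 0.0549
```

```bash
python3 -m pendant '[[[0,0,0.7],0,0.5],[[0,0,1],0,0.5],[[0,0,1],0,0.5],[[0,0,0.9],0,0.5],[[-0.2,0.45,0.1],0,0.5],[[-0.4,0.9,0],-0.1,0.5],[[-0.4,0.9,0],-0.1,0.5],[[-0.4,0.9,0],-0.1,0.5],[[-0.4,0.9,0],-0.1,0.5],[[-0.4,0.9,0],-0.1,0.5],[[-0.4,0.9,0],-0.1,0.5],[[-0.4,0.9,0],-0.1,0.5]]'
python3 -m pendant '[[[-0.4,0.9,0],-0.1,0.5],[[-0.4,0.9,0],-0.1,0.5],[[-0.4,0.9,0],-0.1,0.5],[[-0.4,0.9,0],-0.1,0.5],[[-0.4,0.9,0],-0.1,0.5],[[-0.4,0.9,0],0,0.5],[[-0.4,0.9,0],0,0.5],[[-0.38,0.8,0],0,0.5],[[-0.1,0.3,0],0,0.5],[[0,0,0],0,0.5],[[0,0,0],0,0.5],[[0,0,0],0,0.5]]'
```

```text
time_s: 27.98
position: [0.5087, 0.1251, 0.141]
tool_rot: [[0.999, -0.003, 0.036], [-0.036, 0.0, 0.999], [-0.003, -1.0, 0.0]]
ft_force: [0.4, -0.5, -2.2]
grip_width: 0.0551
time_s: 28.98
position: [0.4124, 0.3446, 0.1419]
tool_rot: [[0.997, -0.001, 0.08], [-0.08, -0.001, 0.997], [-0.001, -1.0, -0.001]]
ft_force: [-0.2, -0.2, -2.8]
grip_width: 0.0552
```

```bash
python3 -m pendant '[[[0.03,-0.28,0],0.12,0.5],[[0,0,-0.5],0,0.5],[[0,0,-0.9],0,0.5],[[0,0,-1],0,0.5],[[0,0,-0.8],0,0.5],[[0,0,-0.5],0,0.5],[[0,0,-0.2],0,0.5],[[0,0,0],0,0.5],[[0,0,0],0,0.5]]'
python3 - <<'E'
from h import *
s,im,d,ti,td,si,sd=look('t2')
T=cloud(env.camera_model('scene'),sd)
cv2.imwrite('pics/c12.png',np.hstack([cv2.resize(si[100:300,120:320,::-1],(390,390)),cv2.resize(im[:,80:560,::-1],(390,390))]))
E
```

```text
time_s: 29.73
position: [0.414, 0.3367, 0.0261]
tool_rot: [[0.998, 0.001, 0.07], [-0.07, 0.0, 0.998], [0.001, -1.0, 0.0]]
ft_force: [0.0, 0.1, -3.9]
grip_width: 0.055
t 29.7333 p [0.414  0.3367 0.0261] f [ 0.   0.1 -3.9] w 0.055044731404236685 jaw 86.0
```

View pics/c12.png

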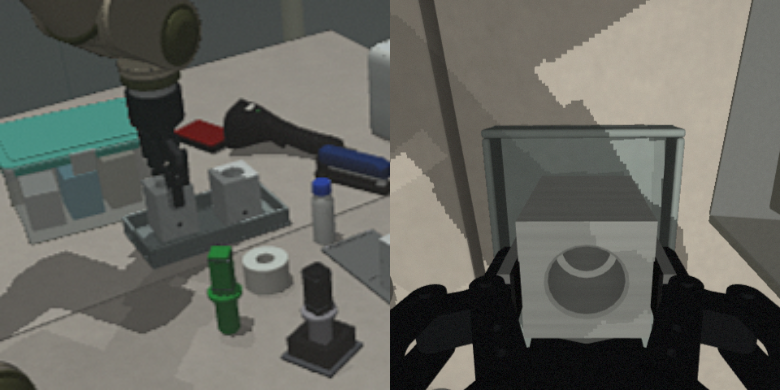

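The block hangs in the near half of the tray, clear of its walls and of the first block. Set it down.

```bash
python3 -m pendant '[[[0,0,-0.15],0,0.5],[[0,0,-0.1],0,0.5],[[0,0,-0.06],0,0.5],[[0,0,0],0,0.5]]'
```

```text
time_s: 30.22
position: [0.413, 0.3369, 0.0158]
tool_rot: [[0.998, -0.001, 0.069], [-0.069, -0.0, 0.998], [-0.001, -1.0, -0.0]]
ft_force: [0.1, -0.2, -3.0]
grip_width: 0.055
```

```bash
python3 -m pendant '[[[0,0,-0.06],0,0.5],[[0,0,0],0,0.5],[[0,0,0],0,0.5]]'
```

```text
time_s: 30.47
position: [0.4133, 0.3371, 0.0144]
tool_rot: [[0.998, -0.0, 0.069], [-0.069, -0.0, 0.998], [-0.0, -1.0, -0.0]]
ft_force: [-0.2, 0.0, -3.1]
grip_width: 0.0553
```

```bash
python3 -m pendant '[[[0,0,-0.05],0,0.5],[[0,0,-0.03],0,0.5],[[0,0,0],0,0.5]]'
```

```text
time_s: 30.72
position: [0.4134, 0.3371, 0.0141]
tool_rot: [[0.998, 0.002, 0.069], [-0.069, 0.001, 0.998], [0.002, -1.0, 0.001]]
ft_force: [-6.4, -4.4, 19.3]
grip_width: 0.0553
```

```bash
python3 -m pendant '[[[0,0,0.05],0,0.5],[[0,0,0],0,0.7],[[0,0,0],0,0.8],[[0,0,0],0,1],[[0,0,0],0,1],[[0,0,0],0,1],[[0,0,0],0,1],[[0,0,0.4],0,1],[[0,0,1],0,1],[[0,0,1],0,1],[[0,0,1],0,1],[[0,0,1],0,1]]'
python3 -m pendant '[[[-0.5,0,0.8],0,1],[[-0.8,0,0.5],0,1],[[-0.8,0,0],0,1],[[-0.5,0,0],0,1],[[0,0,0],0,1],[[0,0,0],0,1]]'
python3 - <<'E'
from h import *
s,im,d,ti,td,si,sd=look('fin')
T=cloud(env.camera_model('top'),td);S=cloud(env.camera_model('scene'),sd);W=cloud(wristcam(s),d)
for nm,C,D in(('top',T,td),('scene',S,sd),('wrist',W,d)):
  for n,x,y,zz in(('t1',.514,.329,.080),('t2',.4135,.337,.080),('b2',.603,.0215,.081),('gauge',.437,-.02,.125)):
    m=(D>0)&(abs(C[...,2]-zz)<.007)&(np.hypot(C[...,0]-x,C[...,1]-y)<.047)
    if m.sum()>30:
        r=cv2.minAreaRect((C[m][:,:2]*1000).astype(np.float32));A=np.c_[C[m][:,:2],np.ones(m.sum())];g=np.linalg.lstsq(A,C[m][:,2],rcond=None)[0]
        print(nm,n,m.sum(),np.round(r[0],1),np.round(r[1],1),round(r[2],1),'z',np.median(C[m][:,2]).round(4),'slope',g[:2].round(3))
E
```

```text
time_s: 31.72
position: [0.413, 0.3369, 0.1469]
tool_rot: [[0.998, -0.0, 0.069], [-0.069, -0.0, 0.998], [-0.0, -1.0, -0.0]]
ft_force: [-0.4, 0.7, 0.4]
grip_width: 0.0855
time_s: 32.22
position: [0.3352, 0.3372, 0.1848]
tool_rot: [[0.998, 0.001, 0.068], [-0.068, 0.0, 0.998], [0.001, -1.0, 0.0]]
ft_force: [0.6, 0.3, 0.3]
grip_width: 0.0856
t 32.2167 p [0.3352 0.3372 0.1848] f [0.6 0.3 0.3] w 0.08557490500656653 jaw 86.1
top t1 434 [514.5 328.5] [57.1 56.3] 86.2 z 0.0789 slope [0.006 0.009]
top t2 447 [413.8 336.3] [57.7 56.1] 85.9 z 0.0787 slope [0.007 0.001]
top b2 394 [604.   20.7] [57.6 56. ] 6.0 z 0.08 slope [-0.001 -0.   ]
top gauge 133 [436.7 -21.6] [26.2 26. ] 8.3 z 0.1236 slope [0.023 0.01 ]
scene t1 224 [509.5 330.3] [65.9 58. ] 83.8 z 0.0806 slope [0.005 0.008]
scene t2 243 [409.1 337.8] [63.7 59.1] 86.9 z 0.0805 slope [0.007 0.024]
scene b2 305 [599.   22.7] [61.8 62.3] 5.5 z 0.0815 slope [0.006 0.025]
scene gauge 109 [432.  -22.3] [28.9 29.7] 9.7 z 0.1251 slope [0.077 0.097]
wrist t1 1721 [507.4 331.5] [56.1 46.2] 86.4 z 0.0795 slope [-0.002  0.002]
wrist t2 3248 [412.8 338.4] [56.  57.4] 86.1 z 0.0796 slope [ 0.009 -0.   ]
```

View pics/fin_t.png

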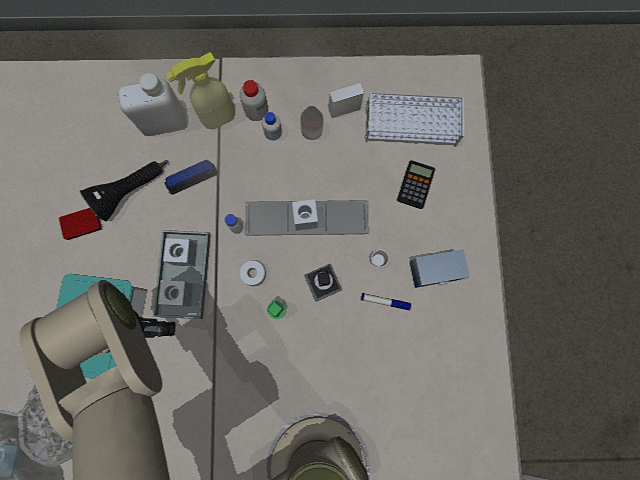

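View pics/fin_s.png

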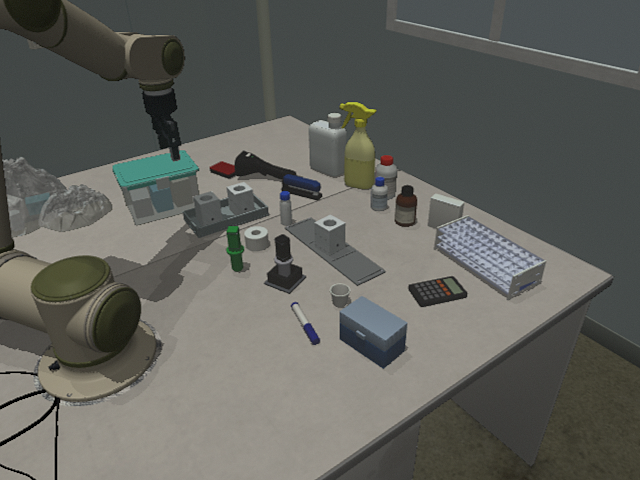

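Top view: both rejects stand in the tray at (178,250) and (175,292). The sound block is on its board at (305,212), the gauge is in its stand at (323,281), and the bystanders look unmoved. The gripper is clear of everything. Handing in.

```bash
python3 -c "
from rig import env
print(env.close_job(), env.observe()['time_s'])"
```

```text
the job is handed in; nothing more can be done
the job is handed in; nothing more can be done
```

I finished the job and handed it in at about 32 s of the 72 s allowed; no verdict came back. The left and right blocks were faulty and stand in the reject tray. The middle block is sound and stays on its board. The gauge is back in its stand.

- **Gauging:**
  - Left and right: the pin stopped about 30 mm down, at 12 N and 14 N, with the collar about 25 mm above the block.
  - Middle: the collar sat on the top at 14 N.
- **Last checks:** Both rejects stand level on the tray floor, about 100 mm apart. The middle block measured within about 1 mm of where it was at the start. The gauge handle is centred over its stand. Bystanders look unmoved in the final top view, but I compared that picture by eye rather than measuring it.
- **What disagreed:**
  - **Fingertips:** They appear to sit 36–47 mm behind the stated TCP. My first close on the left block passed just above it without any contact force, so I went about 34 mm lower and gripped again. The gauge was probably held near the top of its handle for the same reason, but it did not slip.
  - **Scene camera:** It read about 4–5 mm lower in x than the top camera and about 3–4 mm lower than the wrist camera. I used the wrist camera for positioning.
  - **Gauge tilt:** The final scene-camera fit to the gauge top sloped by about 0.1 rad, from few points. The top camera gave 0.02 rad, and I took the gauge as upright.

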